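# Load a rock mount into the specimen feeder

### The job

Take the round resin rock mount out of the white tray, set it flat in the flared upper end of the sloping steel feeder channel and let go of it there. Then push it down the channel, past the drag of the brake spring, until it is seated against the rubber-nosed escapement stop; press firmly enough to be sure it is home, but never so hard that the stop is forced open. Leave it there, and leave the jar, the pencils and the hand lens where they lie.

Things in the scene. Friction and masses are not known exactly. Their poses are not given: they have to be found in the camera images.
- mount: Rock sample cast in amber resin, a plain puck 40 mm across and 26 mm tall, about 70 g (varies), dark stone face on top. Origin: centre of its underside; z is its axis. It lies in the white tray (136 mm square, floor 3 mm above the bench, walls 3 mm thick and 16 mm high), near the middle of it.
- channel: Sloping steel channel of the feeder on its cream base. Origin: on the channel floor midway along and across, 72 mm above the bench. x runs down the slope (18 degrees) along the floor, y across, z square to the floor, leaning downhill. Floor from x = -160 (upper end, open) to +160 mm. Rails 8 mm high, 6 mm thick, 42 mm apart from x = -85 to +160; above that they flare to 68 mm apart at x = -160.
- infeed (a point): Point on the channel floor, centreline, x = -115 mm: middle of the flared upper end, where the rails are 52 mm apart. A mount set here stays; it does not slide down by itself.
- first_home (a point): Point on the channel floor, centreline, x = +36 mm. The clamp-on escapement is set anew each time and its place is not measured: a mount seated on the stop has its centre anywhere between this point and last_home, found by feel or by eye. The brake, a spring strip 9 to 15 mm above the floor on the -y side, drags on the mount over the last 40 mm before home: up to 7 N as it enters, then 2 to 4 N.
- last_home (a point): Point on the channel floor, centreline, x = +96 mm: centre of a seated mount at the lowest setting of the escapement. Its parts stand no higher than 22 mm over the floor, those beside the mount's path at -y and the rails no higher than 16 mm, so shut fingers kept at least 16 mm above the floor can push the mount's upper rear side all the way with nothing in the way.
- rocker (a joint): Rocker of the stop, rad. Its finger reaches over the +y rail to just past the centreline, 8.5 to 21.5 mm above the floor, with a rubber nose facing uphill. 0 = across the channel, held on its rest by a spring; it grows as the stop is forced open. It stands firm up to about 15 N on the nose, then gives way. A total push of 8 to 12 N on the mount overcomes the brake and seats it.
- jar: Small specimen jar, 44 mm across, 60 mm tall, black cap, on the bench; origin at the centre of its underside. Leave it alone.
- pencil_a: Yellow pencil lying on the bench, 170 mm long along its x, 8 mm thick; origin midway, on its underside. Leave it alone.
- pencil_b: Second, identical pencil beside it. Leave it alone.
- lens: Hand lens lying on the bench, 52 mm ring, 6 mm thick, handle reaching 108 mm from the ring's centre along its -x; origin under the ring's centre. Leave it alone.
Not all that is in view belongs to the job. What is shaped like the mount but yellow is not meant.

How it is judged:
By the outcome, as a careful person would: the job done as asked, in the order asked, and still so for the second after the job is handed in, with the robot touching nothing.
It also fails if it takes over 64 s, if anything falls off the work surface, if the arm or the gripper's body presses on something with over 40 N, if the wrist force passes 120 N, or if a joint passes its speed limit or range.

### The arm

A 7-joint arm with a two-finger parallel gripper is mounted at the origin on the work surface. World frame = base frame: x ahead of the robot, y to its left, z up, the work surface at z = 0. Lengths are in m, angles in rad, forces in N, time in s.
With the tool pointing down it reaches from about 0.425 to 1.025 m from the base axis. Payload 9.4 kg.
Tool frame: the origin (TCP) lies on the centre line of the jaws, within the pads' length; the fingertips stand 22 mm ahead of it and the grasp point (between the pads) lies 3 mm ahead of it; z points along the fingers, y is the line along which they close (so a half turn about z gives the same grasp; the last joint's range is limited). The gripper opens to 85 mm and grips with 20 to 120 N. Pads are 22 mm wide; open, the fingers measure 114 mm over their backs; the gripper's body (76 mm by 85 mm) begins 54 mm behind the grasp point. The pads swing forward as they close: fully open they stand 13 mm farther back than shut.
Start: joints at [1.065, 0.599, -0.003, 1.599, 0.002, 0.943, -0.08], TCP at [0.301, -0.659, 0.253] pointing down, gripper open.
Joint ranges: [-2.57, 2.57], [-0.35, 1.97], [-1.29, 1.29], [0.11, 2.56], [-1.05, 4.19], [0.11, 1.86], [-2.63, 2.63]. Speed limits (rad/s): [2.22, 2.22, 3.01, 3.01, 3.14, 3.14, 3.14].

### API

Orientations are given as a unit quaternion [w, x, y, z].
In Python, from station import env, grab_frame, calibration, job, spot_in, cut_out gives the robot as it stands. The module is installed in compiled form; this text tells all that it offers.
- The arm moves only by the tool play_rows, never from a script. Its argument "targets" is a list of rows, each an object of numbers: "fingers": the opening, from -1 (shut) to 1 (fully open), so that 0 is half open; "dx", "dy", "dz": the shift along the tool's x, y, z normalised to -1 to 1, where 1 is 150 mm; "rx", "ry", "rz": the turn, a rotation vector about the tool's x, y, z normalised to -1 to 1, where 1 is 1.5 rad. In form: [{"fingers": .., "dx": .., "dy": .., "dz": .., "rx": .., "ry": .., "rz": ..}, ...]. A call has exactly 10 rows; each row is the pose to reach, as a shift and turn from the pose commanded when the call began, along the tool's axes at that moment; what a row does not reach only later rows make up. A row lasts 1/10 s, in which the tool goes at most 50 mm and 8.59 degrees, less where a joint would pass 70% of its speed; a pose out of reach is approached as far as the arm can. A call with a number of a shift or a turn outside -1 to 1 is refused whole. A call with a gripper value outside its range is refused whole. The fingers move at their own pace and stop on an object; the grip force is fixed at half the most. Time passes only in rows, so rows that repeat a pose let the fingers close, or fill a call up. It gives the time, the measured TCP pose, the force, the opening and the grip force at its end, in the units of the state.
- env.get_state(): the state, without advancing time (a new reading comes with each control period).
- grab_frame(name): name is "scene" or "side" or "wrist"; returns the picture (400x640x3 uint8, red, green, blue); there is no depth.
- calibration(name): a dict with "vertical_fov" (degrees; the focal length in pixels is half the picture's height over the tangent of half this angle, whatever the lens; pixels are square), "cx", "cy" (the principal point, pixels), "dist_coeffs" ([k1, k2, p1, p2, k3] as OpenCV has them; the pictures are not rectified), "R" (3x3) and "t" (3): a world point X has camera coordinates R X + t. Camera axes: x right, y down, z forward; pixel columns grow to the right and rows downward; lengths in m; the calibration is good to about 2 mm. A picture is of the moment at which its call begins: read the wrist's pose just before it. calibration takes no time and is no camera call; for the wrist camera it gives the pose at the moment of the call.
- job.sign_off(): hands the job in; it is judged then, once.
Trained networks look in the newest picture that a camera, given by its name, has taken for a name from the list of things; names that differ only in an ending like _2 or _b are one class to them, and where a whole thing is asked for, a point or a joint stands for the part that bears it (a point fixed in the world has none). Each returns a list of dicts, best first, with "conf" (0 to 1); they miss things now and then, are a little off and sometimes report something else, mostly with a low value. They report only what shows in the picture. A call takes as long as a camera call. They do not tell look-alikes from the thing itself.
- spot_in(thing, camera): "box" ([left, top, right, bottom] as shares, 0 to 1, of the picture: columns of its width, rows of its height, round what is visible of it).
- cut_out(thing, camera): "mask" (400x640 bool, what is visible of it) and "box" ([left, top, right, bottom] as shares, 0 to 1, of the picture: columns of its width, rows of its height, round what is visible of it).
The state is a dict: "t": time; "joint_pos": joint angles; "qd": joint speeds; "tau": joint torques, N m; "eef_pos": TCP position; "ee_rot": TCP orientation; "wrist_force": force on the tool from outside, world axes, zero at the start; "moment": the same for the moment, N m; "gripper_width": opening from 0.0 (shut) to 1.0 (fully open); "grasp_force": force on a finger pad.
Only numpy, scipy, OpenCV 4.12 (cv2) and the standard library are available. Lean on these libraries where they do the work, as an engineer would, in place of code of your own. Each camera call takes 0.05 s, during which the arm holds its last target. There are 200 camera calls.

## Working session

There is one attempt and no reset: what is moved stays moved. The work goes in short steps, Python scripts to look and compute and a tool call to move; the robot and the scene stay as the last step left them, time stands still between calls to the robot, and variables do not carry over. Pictures are saved under pics/ and viewed, at most 10 in all, crops included, and the job is handed in when it is done.

Besides the shell and the picture viewer there is one more tool, called after "Emit:" as name([rows], argument=value, ...), one row to a line, values as JSON. play_rows: Moves the arm, as the interface text tells. Its arguments: {"type":"object","properties":{"targets":{"type":"array"}},"required":["targets"]}

```bash
mkdir -p pics
cat > h.py <<'E'
import numpy as np, cv2
from station import env, grab_frame, calibration, job, spot_in, cut_out
def K(c):
    f=200/np.tan(np.radians(c["vertical_fov"])/2)
    return np.array([[f,0,c["cx"]],[0,f,c["cy"]],[0,0,1.]]),np.array(c["dist_coeffs"],float)
def ray(c,uv):
    k,d=K(c); p=cv2.undistortPoints(np.array(uv,float).reshape(-1,1,2),k,d).reshape(-1,2)
    R=np.array(c["R"]);t=np.array(c["t"])
    return -R.T@t,(np.c_[p,np.ones(len(p))])@R
def onz(c,uv,z):
    o,r=ray(c,uv); return o+r*((z-o[2])/r[:,2])[:,None]
def proj(c,X):
    k,d=K(c); return cv2.projectPoints(np.array(X,float).reshape(-1,1,3),cv2.Rodrigues(np.array(c["R"]))[0],np.array(c["t"],float),k,d)[0].reshape(-1,2)
def save(n,im): cv2.imwrite("pics/"+n,im[:,:,::-1])
E
python3 - <<'E'
from h import *
for n in("scene","side"):
    im=grab_frame(n); save(n+"1.png",im); c=calibration(n)
    print(n,{k:np.round(v,3).tolist() for k,v in c.items()})
    for th in("mount","channel","rocker","jar","pencil_a","lens"):
        print(th,[(round(d["conf"],2),(np.array(d["box"])*[640,400,640,400]).round(1).tolist()) for d in spot_in(th,n)])
print(env.get_state())
E
```

```text
scene {'vertical_fov': 52.777, 'cx': 316.485, 'cy': 202.943, 'dist_coeffs': [-0.034, 0.0, 0.0, 0.0, 0.0], 'R': [[0.766, 0.642, -0.008], [0.47, -0.57, -0.674], [-0.437, 0.512, -0.739]], 't': [-0.475, -0.185, 1.144]}
mount [(0.76, [348.0, 166.4, 361.3, 185.5]), (0.54, [282.6, 166.0, 295.8, 186.2]), (0.45, [309.9, 137.8, 323.9, 154.1])]
channel [(0.84, [215.0, 161.0, 343.1, 297.4])]
rocker [(0.9, [241.4, 237.7, 288.1, 276.6])]
jar [(0.59, [394.2, 159.9, 417.5, 187.6])]
pencil_a [(0.66, [329.2, 254.6, 385.0, 304.5]), (0.63, [350.7, 266.5, 406.5, 314.1])]
lens [(0.91, [270.2, 337.6, 332.1, 398.2])]
side {'vertical_fov': 45.839, 'cx': 316.977, 'cy': 196.377, 'dist_coeffs': [0.012, 0.0, 0.0, 0.0, 0.0], 'R': [[-0.964, -0.266, 0.017], [-0.144, 0.468, -0.872], [0.224, -0.843, -0.489]], 't': [0.58, 0.145, 0.914]}
mount [(0.93, [380.4, 252.7, 402.7, 277.8]), (0.9, [378.5, 298.0, 400.5, 324.3]), (0.89, [300.2, 274.5, 327.5, 304.1])]
channel [(0.81, [303.2, 171.9, 373.8, 213.2]), (0.54, [378.4, 296.4, 400.6, 324.1])]
rocker [(0.62, [321.1, 174.5, 354.1, 183.4])]
jar [(0.86, [224.9, 277.1, 256.3, 319.9])]
pencil_a [(0.42, [219.2, 197.3, 260.1, 233.7])]
lens [(0.63, [263.3, 161.8, 295.6, 184.7])]
{'t': 0.7, 'joint_pos': array([ 1.0652882 ,  0.59926449, -0.00251301,  1.59939149,  0.00182386,
        0.94285749, -0.07978848]), 'qd': array([-2.84188725e-03, -7.88405759e-04, -7.88534954e-04,  7.75129102e-04,
        9.35859158e-05, -8.97380063e-04, -1.12035632e-03]), 'tau': array([-6.01434635e-05, -7.75997615e+01,  1.56382967e+00, -2.58348477e+01,
        1.23479508e-02,  2.04437521e-03,  7.03932119e-05]), 'eef_pos': array([ 0.30145105, -0.65937765,  0.25330327]), 'ee_rot': array([ 4.74450365e-05,  9.77097191e-01,  2.12793508e-01, -1.62419750e-05]), 'wrist_force': array([0.08186278, 0.38450565, 0.17445412]), 'moment': array([-0.00177449,  0.02748896, -0.02669567]), 'grasp_force': 0.0, 'gripper_width': 0.9982295755414293}
```

Run:
```python
import cv2
a=cv2.imread("pics/scene1.png")[110:410,190:440]; cv2.imwrite("pics/s1c.png",cv2.resize(a,None,fx=2.4,fy=2,interpolation=2) if 0 else cv2.resize(a,None,fx=2,fy=2,interpolation=2))
a=cv2.imread("pics/side1.png")[150:340,200:450]; cv2.imwrite("pics/d1c.png",cv2.resize(a,None,fx=3,fy=3,interpolation=2))
```

```text
(no output)
```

View pics/s1c.png

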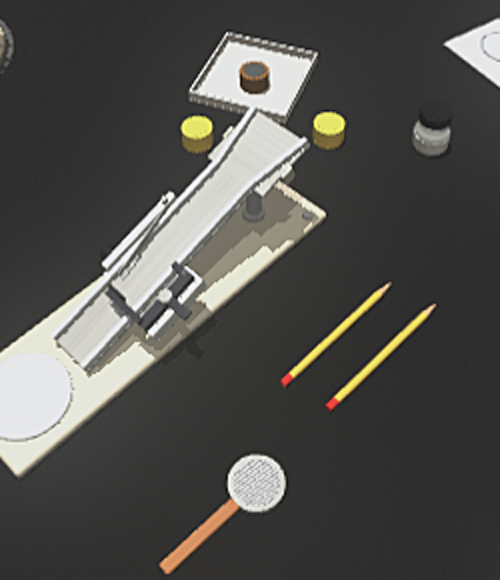

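View pics/d1c.png

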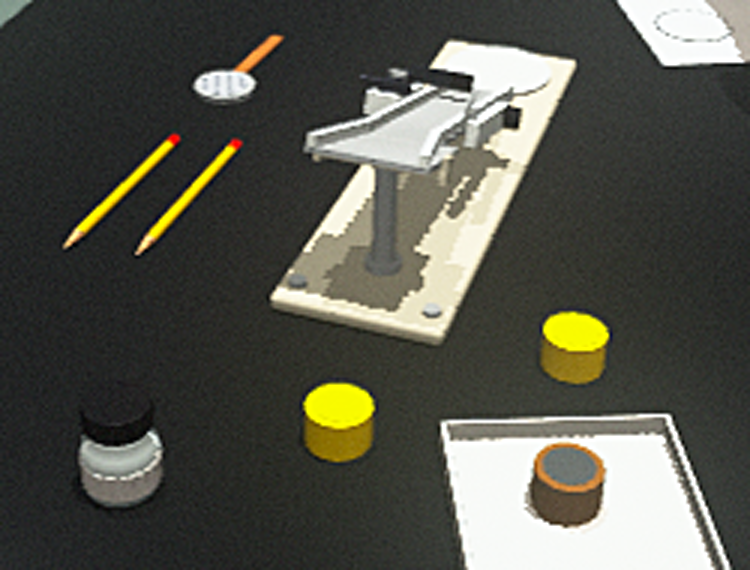

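Scene picture: candidates are the brown/amber puck with a dark top at (317,146), inside the white tray, and two yellow pucks at (289,176) and (354,176). Only the first fits: it is in the tray, amber, and has a dark stone face. The channel runs from its upper end at about (330,170) to its lower end at about (226,286), with the rocker on the right (+y) side.

```bash
cat >> h.py <<'E'
def chan(p):
    a=np.radians(18);c,s=np.cos(p[2]),np.sin(p[2])
    R=np.array([[np.cos(a)*c,-s,np.sin(a)*c],[np.cos(a)*s,c,np.sin(a)*s],[-np.sin(a),0,np.cos(a)]])
    return R,np.array([p[0],p[1],.072])
def tri(cs,uvs):
    A=0;b=0
    for c,uv in zip(cs,uvs):
        o,r=ray(c,[uv]);r=r[0]/np.linalg.norm(r[0]);P=np.eye(3)-np.outer(r,r);A=A+P;b=b+P@o
    return np.linalg.solve(A,b)
E
python3 - <<'E'
from h import *
from scipy.optimize import least_squares
cs=calibration("scene");cd=calibration("side")
print("mount",tri([cs,cd],[(316.9,146),(391.5,265.2)]), tri([cs,cd],[(316.9,146),(389.5,311)]),tri([cs,cd],[(317.5,145),(390,306)]))
for uv in[(354.6,176),(289.2,176),(316.9,146)]: print(onz(cs,[uv],.013))
for uv in[(391.5,265.2),(389.5,311.2),(313.8,289.3)]: print(onz(cd,[uv],.013))
obj=np.array([[-160,-37,8],[-160,37,8],[160,-24,8],[160,24,8]])/1e3
uv=np.array([(317.5,165),(344,181.5),(218.5,277.5),(235,295)])
def f(p):
    R,t=chan(p); return (proj(cs,obj@R.T+t)-uv).ravel()
r=least_squares(f,[.5,-.0,-1.8]);print(r.x,r.fun.round(1))
R,t=chan(r.x)
for x in(-115,36,96):print(x,t+R@[x/1e3,0,0])
print(proj(cd,obj@R.T+t))
d=cut_out("mount","scene");print([(q["conf"],(np.array(q["box"])*[640,400,640,400]).round(1)) for q in d])
E
```

```text
mount [0.42864831 0.21025607 0.06969476] [0.40717286 0.25579622 0.02019809] [0.40919771 0.253244   0.0274399 ]
[[0.54962866 0.23267925 0.013     ]]
[[0.42260555 0.12806799 0.013     ]]
[[0.401146   0.26242029 0.013     ]]
[[0.42126596 0.12278663 0.013     ]]
[[0.40783667 0.24858951 0.013     ]]
[[0.54384641 0.23153918 0.013     ]]
[ 0.56051477 -0.03861144 -1.63290219] [ 1.4 -1.6  0.8 -1.8 -0.4  2.4 -1.6 -0.3]
-115 [0.56730302 0.07054919 0.10753695]
36 [ 0.55838976 -0.07278347  0.06087539]
96 [ 0.55484806 -0.12973684  0.04233437]
[[337.76516553 201.15076254]
 [300.33670766 194.27150874]
 [366.58446351 177.67613445]
 [348.02085991 174.5863221 ]]
[(0.82, array([283.9, 167.2, 298. , 186.7])), (0.72, array([240. , 241.3, 286.8, 274.8])), (0.69, array([345.7, 167.9, 357.2, 184.4])), (0.6, array([313.2, 139.2, 322.6, 155.6]))]
```

Emit:
play_rows([
  {"fingers": 1,"dx": 0.1,"dy": -0.1,"dz": -0.04,"rx": 0,"ry": 0,"rz": 0},
  {"fingers": 1,"dx": 0.25,"dy": -0.25,"dz": -0.1,"rx": 0,"ry": 0,"rz": 0},
  {"fingers": 1,"dx": 0.4,"dy": -0.4,"dz": -0.15,"rx": 0,"ry": 0,"rz": 0},
  {"fingers": 1,"dx": 0.55,"dy": -0.55,"dz": -0.2,"rx": 0,"ry": 0,"rz": 0},
  {"fingers": 1,"dx": 0.7,"dy": -0.7,"dz": -0.25,"rx": 0,"ry": 0,"rz": 0},
  {"fingers": 1,"dx": 0.85,"dy": -0.85,"dz": -0.3,"rx": 0,"ry": 0,"rz": 0},
  {"fingers": 1,"dx": 1,"dy": -1,"dz": -0.35,"rx": 0,"ry": 0,"rz": 0},
  {"fingers": 1,"dx": 1,"dy": -1,"dz": -0.35,"rx": 0,"ry": 0,"rz": 0},
  {"fingers": 1,"dx": 1,"dy": -1,"dz": -0.35,"rx": 0,"ry": 0,"rz": 0},
  {"fingers": 1,"dx": 1,"dy": -1,"dz": -0.35,"rx": 0,"ry": 0,"rz": 0},
])

```text
t: 1.75
eef_pos: [0.3749, -0.4615, 0.3057]
ee_rot: [0.0, 0.977, 0.212, -0.0]
wrist_force: [0.6, 0.1, 0.1]
gripper_width: 0.998
grasp_force: 0.0
```

Emit:
play_rows([
  {"fingers": 1,"dx": 0.1,"dy": -0.1,"dz": 0,"rx": 0,"ry": 0,"rz": 0},
  {"fingers": 1,"dx": 0.2,"dy": -0.2,"dz": 0,"rx": 0,"ry": 0,"rz": 0},
  {"fingers": 1,"dx": 0.3,"dy": -0.3,"dz": 0,"rx": 0,"ry": 0,"rz": 0},
  {"fingers": 1,"dx": 0.4,"dy": -0.4,"dz": 0,"rx": 0,"ry": 0,"rz": 0},
  {"fingers": 1,"dx": 0.5,"dy": -0.5,"dz": 0,"rx": 0,"ry": 0,"rz": 0},
  {"fingers": 1,"dx": 0.6,"dy": -0.6,"dz": 0,"rx": 0,"ry": 0,"rz": 0},
  {"fingers": 1,"dx": 0.7,"dy": -0.7,"dz": 0,"rx": 0,"ry": 0,"rz": 0},
  {"fingers": 1,"dx": 0.8,"dy": -0.8,"dz": 0,"rx": 0,"ry": 0,"rz": 0},
  {"fingers": 1,"dx": 0.9,"dy": -0.9,"dz": 0,"rx": 0,"ry": 0,"rz": 0},
  {"fingers": 1,"dx": 1,"dy": -1,"dz": 0,"rx": 0,"ry": 0,"rz": 0},
])

```text
t: 2.75
eef_pos: [0.4495, -0.2623, 0.3054]
ee_rot: [-0.0, 0.977, 0.212, -0.0]
wrist_force: [0.2, 0.3, -0.2]
gripper_width: 1.0
grasp_force: 0.0
```

Emit:
play_rows([
  {"fingers": 1,"dx": 0.1,"dy": -0.1,"dz": 0,"rx": 0,"ry": 0,"rz": 0.05},
  {"fingers": 1,"dx": 0.2,"dy": -0.2,"dz": 0,"rx": 0,"ry": 0,"rz": 0.1},
  {"fingers": 1,"dx": 0.3,"dy": -0.3,"dz": 0,"rx": 0,"ry": 0,"rz": 0.15},
  {"fingers": 1,"dx": 0.4,"dy": -0.4,"dz": 0,"rx": 0,"ry": 0,"rz": 0.2},
  {"fingers": 1,"dx": 0.5,"dy": -0.5,"dz": 0,"rx": 0,"ry": 0,"rz": 0.25},
  {"fingers": 1,"dx": 0.6,"dy": -0.6,"dz": 0,"rx": 0,"ry": 0,"rz": 0.3},
  {"fingers": 1,"dx": 0.75,"dy": -0.75,"dz": 0,"rx": 0,"ry": 0,"rz": 0.33},
  {"fingers": 1,"dx": 0.9,"dy": -0.9,"dz": 0,"rx": 0,"ry": 0,"rz": 0.33},
  {"fingers": 1,"dx": 1,"dy": -1,"dz": 0,"rx": 0,"ry": 0,"rz": 0.33},
  {"fingers": 1,"dx": 1,"dy": -1,"dz": 0,"rx": 0,"ry": 0,"rz": 0.33},
])

```text
t: 3.75
eef_pos: [0.5249, -0.061, 0.3053]
ee_rot: [-0.0, 0.999, -0.032, -0.0]
wrist_force: [-0.3, 0.4, -0.7]
gripper_width: 0.998
grasp_force: 0.0
```

Run:
```python
from h import *
s=env.get_state();print(s["t"],s["eef_pos"],s["ee_rot"],s["joint_pos"].round(2))
c=calibration("wrist");im=grab_frame("wrist");save("w1.png",im)
print({k:np.round(v,4).tolist() for k,v in c.items()})
R,t=chan([.5605,-.0386,-1.633])
for x in(-160,-115,0,36,96,160):print(x,proj(c,[t+R@[x/1e3,0,0]]))
```

```text
3.75 [ 0.52487769 -0.06099276  0.30532935] [-4.45284999e-04  9.99494561e-01 -3.17871777e-02 -1.04422089e-05] [ 0.05  0.3  -0.05  1.99  0.02  0.85 -1.65]
{'vertical_fov': 64.6829, 'cx': 316.4745, 'cy': 196.6358, 'dist_coeffs': [-0.0069, 0.0, 0.0, 0.0, 0.0], 'R': [[-0.0632, -0.998, 0.0001], [-0.9589, 0.0608, 0.2771], [-0.2766, 0.0174, -0.9608]], 't': [-0.0287, 0.4572, 0.5747]}
-160 [[131.29382891 145.81382197]]
-115 [[181.68013642 144.01468347]]
0 [[293.39830968 140.09814567]]
36 [[324.06901729 139.04025985]]
96 [[371.32713303 137.42483921]]
160 [[417.01871122 135.87983902]]
```

View pics/w1.png

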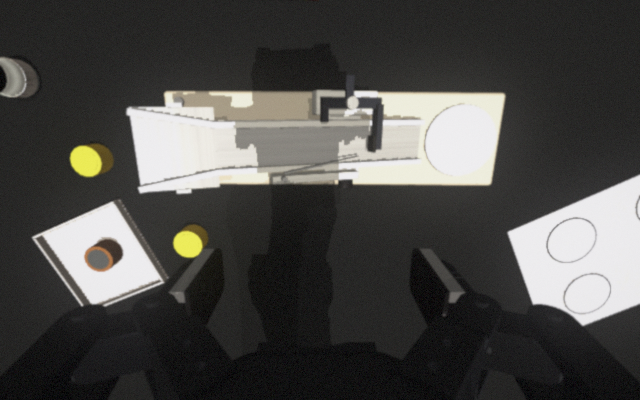

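Wrist picture: the amber puck with the dark top is at (98,258) in the white tray, and the yellow pucks are at (88,160) and (190,241). The channel runs from (133,148) down to (420,140), and the rocker finger is at column ~376. I'll enlarge to get corners and confirm the mount.

Run:
```python
import cv2,numpy as np
a=cv2.imread("pics/w1.png")
t=cv2.resize(a[85:205,115:315],None,fx=4,fy=2.4,interpolation=2)
b=cv2.resize(a[80:180,240:440],None,fx=4,fy=3,interpolation=2)
o=np.zeros((600,800,3),np.uint8);o[:288]=t;o[300:]=b
m=cv2.resize(a[230:290,65:135],None,fx=2,fy=2,interpolation=2);o[480:600,0:140]=m
cv2.imwrite("pics/w1c.png",o)
```

```text
(no output)
```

View pics/w1c.png

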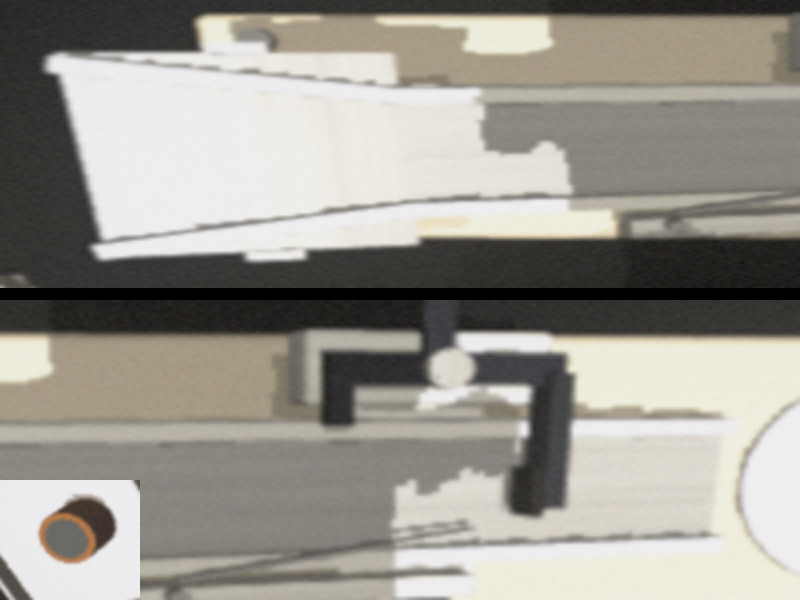

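The inset confirms an amber rim and dark stone face, on white: this is the mount. Next, fit the channel and localise the mount and the nose.

Run:
```python
from h import *
from scipy.optimize import least_squares
cs=calibration("scene");c=calibration("wrist")
obj=np.array([[-160,-37,8],[-160,37,8],[160,-24,8],[160,24,8]])/1e3
uw=np.array([(139.3,188.3),(127.5,110.8),(419.8,161.2),(421.9,122.2)])
us=np.array([(317.5,165),(344,181.5),(218.5,277.5),(235,295)])
def f(p):
    R,t=chan(p);X=obj@R.T+t; return np.r_[(proj(c,X)-uw).ravel(),(proj(cs,X)-us).ravel()*.5]
r=least_squares(f,[.56,-.04,-1.63]);print(r.x,r.fun.round(1))
r2=least_squares(lambda p:f(p)[:8],[.56,-.04,-1.63]);print(r2.x)
p=r.x;R,t=chan(p)
for h in(.0215,.015):
  o,d=ray(c,[(368.3,145)]);o=R.T@(o-t);d=R.T@d[0];print("nose",(o+d*(h-o[2])/d[2])*1e3)
for n,q in(("wrist",c),):
  for D in cut_out("mount",n):print(D["conf"],(np.array(D["box"])*[640,400,640,400]).round(1),np.argwhere(D["mask"]).mean(0)[::-1])
# mount top-face centre in inset (67,539)->px
print("mount top",onz(c,[(65+67/2,230+59/2)],.029))
print("infeed",t+R@[-.115,0,0])
```

```text
[ 0.55446143 -0.04244493 -1.64304555] [-1.3  0.8 -1.6 -0.6  0.3 -0.4  2.1 -0.4 -0.6 -0.8 -1.1 -0.8 -2.1  0.7
 -2.9 -0.6]
[ 0.55406414 -0.04274073 -1.6444642 ]
nose [79.07360995 -0.18213742 21.5       ]
nose [82.43922031 -1.03887113 15.        ]
0.98 [173.6 223.7 209.4 253.8] [190.29510155 240.4265233 ]
0.75 [ 68.  143.2 113.4 177.5] [ 91.26623377 159.09276438]
0.73 [ 85.6 235.2 122.6 272.1] [104.20990312 254.80624327]
0.52 [128.1  74.8 428.1 190.7] [270.61280967 142.51273103]
mount top [[0.40954145 0.24708078 0.029     ]]
infeed [0.56235657 0.06664124 0.10753695]
```

Emit:
play_rows([
  {"fingers": 0.4,"dx": -0.05,"dy": -0.1,"dz": 0,"rx": 0,"ry": 0,"rz": 0},
  {"fingers": 0.4,"dx": -0.1,"dy": -0.2,"dz": 0,"rx": 0,"ry": 0,"rz": 0},
  {"fingers": 0.4,"dx": -0.15,"dy": -0.3,"dz": 0,"rx": 0,"ry": 0,"rz": 0},
  {"fingers": 0.4,"dx": -0.2,"dy": -0.4,"dz": 0,"rx": 0,"ry": 0,"rz": 0},
  {"fingers": 0.4,"dx": -0.25,"dy": -0.5,"dz": 0,"rx": 0,"ry": 0,"rz": 0},
  {"fingers": 0.4,"dx": -0.3,"dy": -0.6,"dz": 0,"rx": 0,"ry": 0,"rz": 0},
  {"fingers": 0.4,"dx": -0.35,"dy": -0.7,"dz": 0,"rx": 0,"ry": 0,"rz": 0},
  {"fingers": 0.4,"dx": -0.4,"dy": -0.8,"dz": 0,"rx": 0,"ry": 0,"rz": 0},
  {"fingers": 0.4,"dx": -0.45,"dy": -0.9,"dz": 0,"rx": 0,"ry": 0,"rz": 0},
  {"fingers": 0.4,"dx": -0.45,"dy": -1,"dz": 0,"rx": 0,"ry": 0,"rz": 0},
])

```text
t: 4.85
eef_pos: [0.4656, 0.0897, 0.3057]
ee_rot: [0.0, 0.999, -0.035, -0.0]
wrist_force: [0.0, 0.3, 0.2]
gripper_width: 0.7
grasp_force: 0.0
```

Emit:
play_rows([
  {"fingers": 0.4,"dx": -0.05,"dy": -0.12,"dz": 0.1,"rx": 0,"ry": 0,"rz": 0},
  {"fingers": 0.4,"dx": -0.1,"dy": -0.25,"dz": 0.2,"rx": 0,"ry": 0,"rz": 0},
  {"fingers": 0.4,"dx": -0.15,"dy": -0.4,"dz": 0.3,"rx": 0,"ry": 0,"rz": 0},
  {"fingers": 0.4,"dx": -0.2,"dy": -0.55,"dz": 0.45,"rx": 0,"ry": 0,"rz": 0},
  {"fingers": 0.4,"dx": -0.25,"dy": -0.7,"dz": 0.6,"rx": 0,"ry": 0,"rz": 0},
  {"fingers": 0.4,"dx": -0.3,"dy": -0.85,"dz": 0.75,"rx": 0,"ry": 0,"rz": 0},
  {"fingers": 0.4,"dx": -0.4,"dy": -0.95,"dz": 0.85,"rx": 0,"ry": 0,"rz": 0},
  {"fingers": 0.4,"dx": -0.45,"dy": -1,"dz": 0.9,"rx": 0,"ry": 0,"rz": 0},
  {"fingers": 0.4,"dx": -0.45,"dy": -1,"dz": 0.9,"rx": 0,"ry": 0,"rz": 0},
  {"fingers": 0.4,"dx": -0.45,"dy": -1,"dz": 0.9,"rx": 0,"ry": 0,"rz": 0},
])

```text
t: 5.85
eef_pos: [0.4096, 0.2442, 0.1712]
ee_rot: [0.0, 0.999, -0.034, 0.0]
wrist_force: [0.9, -0.7, 1.5]
gripper_width: 0.698
grasp_force: 0.0
```

Run:
```python
from h import *
s=env.get_state();print(s["t"],s["eef_pos"],s["ee_rot"],s["joint_pos"].round(2),s["gripper_width"])
c=calibration("wrist");im=grab_frame("wrist");save("w2.png",im)
for D in cut_out("mount","wrist"):print(D["conf"],(np.array(D["box"])*[640,400,640,400]).round(1))
th=np.linspace(0,6.28,40)
p=[.409,.248];X=lambda z:np.c_[p[0]+.02*np.cos(th),p[1]+.02*np.sin(th),0*th+z]
o=im.copy()
for z in(.003,.029):cv2.polylines(o,[proj(c,X(z)).round().astype(np.int32)],True,(0,255,0))
save("w2o.png",o)
```

```text
5.85 [0.40956891 0.24418438 0.17119509] [ 2.33520239e-04  9.99430126e-01 -3.37533103e-02  2.88372693e-04] [-0.57  0.44 -0.12  2.23  0.11  0.48 -2.42] 0.6984073026331499
0.91 [422.5 140.8 479.  186.1]
0.84 [285.6 159.4 330.1 214.5]
0.65 [289.1   0.  344.   48.3]
```

View pics/w2o.png

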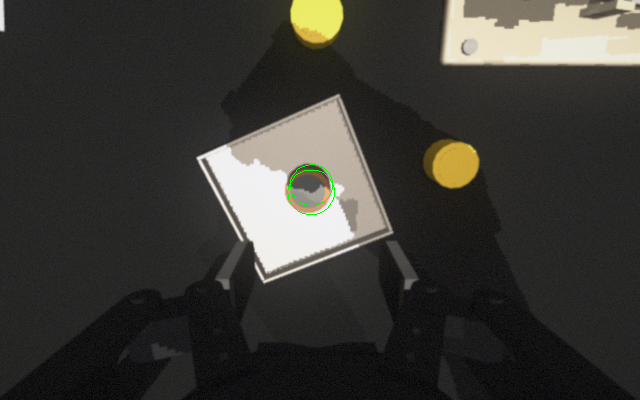

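The puck sits at about (308,189), and the overlay agrees to within 2 mm. Descending to grasp.

Emit:
play_rows([
  {"fingers": 0.4,"dx": 0,"dy": -0.035,"dz": 0.1,"rx": 0,"ry": 0,"rz": 0},
  {"fingers": 0.4,"dx": 0,"dy": -0.035,"dz": 0.25,"rx": 0,"ry": 0,"rz": 0},
  {"fingers": 0.4,"dx": 0,"dy": -0.035,"dz": 0.4,"rx": 0,"ry": 0,"rz": 0},
  {"fingers": 0.4,"dx": 0,"dy": -0.035,"dz": 0.55,"rx": 0,"ry": 0,"rz": 0},
  {"fingers": 0.4,"dx": 0,"dy": -0.035,"dz": 0.65,"rx": 0,"ry": 0,"rz": 0},
  {"fingers": 0.4,"dx": 0,"dy": -0.035,"dz": 0.75,"rx": 0,"ry": 0,"rz": 0},
  {"fingers": 0.4,"dx": 0,"dy": -0.035,"dz": 0.85,"rx": 0,"ry": 0,"rz": 0},
  {"fingers": 0.4,"dx": 0,"dy": -0.035,"dz": 0.94,"rx": 0,"ry": 0,"rz": 0},
  {"fingers": 0.4,"dx": 0,"dy": -0.035,"dz": 0.94,"rx": 0,"ry": 0,"rz": 0},
  {"fingers": 0.4,"dx": 0,"dy": -0.035,"dz": 0.94,"rx": 0,"ry": 0,"rz": 0},
])

```text
t: 6.95
eef_pos: [0.4097, 0.25, 0.0302]
ee_rot: [0.0, 0.999, -0.034, 0.0]
wrist_force: [0.2, 0.5, 1.1]
gripper_width: 0.703
grasp_force: 0.0
```

Emit:
play_rows([
  {"fingers": -0.2,"dx": 0,"dy": 0,"dz": 0,"rx": 0,"ry": 0,"rz": 0},
  {"fingers": -0.2,"dx": 0,"dy": 0,"dz": 0,"rx": 0,"ry": 0,"rz": 0},
  {"fingers": -0.2,"dx": 0,"dy": 0,"dz": 0,"rx": 0,"ry": 0,"rz": 0},
  {"fingers": -0.2,"dx": 0,"dy": 0,"dz": 0,"rx": 0,"ry": 0,"rz": 0},
  {"fingers": -0.2,"dx": 0,"dy": 0,"dz": 0,"rx": 0,"ry": 0,"rz": 0},
  {"fingers": -0.2,"dx": 0,"dy": 0,"dz": 0,"rx": 0,"ry": 0,"rz": 0},
  {"fingers": -0.2,"dx": 0,"dy": 0,"dz": 0,"rx": 0,"ry": 0,"rz": 0},
  {"fingers": -0.2,"dx": 0,"dy": 0,"dz": 0,"rx": 0,"ry": 0,"rz": 0},
  {"fingers": -0.2,"dx": 0,"dy": 0,"dz": 0,"rx": 0,"ry": 0,"rz": 0},
  {"fingers": -0.2,"dx": 0,"dy": 0,"dz": 0,"rx": 0,"ry": 0,"rz": 0},
])

```text
t: 7.95
eef_pos: [0.4097, 0.2505, 0.031]
ee_rot: [-0.0, 0.999, -0.033, 0.001]
wrist_force: [-0.2, -1.4, 8.3]
gripper_width: 0.447
grasp_force: 59.1
```

Emit:
play_rows([
  {"fingers": -0.2,"dx": 0,"dy": 0,"dz": -0.05,"rx": 0,"ry": 0,"rz": 0},
  {"fingers": -0.2,"dx": 0,"dy": 0,"dz": -0.15,"rx": 0,"ry": 0,"rz": 0},
  {"fingers": -0.2,"dx": 0,"dy": 0,"dz": -0.3,"rx": 0,"ry": 0,"rz": 0},
  {"fingers": -0.2,"dx": 0,"dy": 0,"dz": -0.45,"rx": 0,"ry": 0,"rz": 0},
  {"fingers": -0.2,"dx": 0.1,"dy": 0,"dz": -0.6,"rx": 0,"ry": 0,"rz": 0},
  {"fingers": -0.2,"dx": 0.2,"dy": 0.1,"dz": -0.75,"rx": 0,"ry": 0,"rz": 0},
  {"fingers": -0.2,"dx": 0.3,"dy": 0.2,"dz": -0.9,"rx": 0,"ry": 0,"rz": 0},
  {"fingers": -0.2,"dx": 0.4,"dy": 0.3,"dz": -1,"rx": 0,"ry": 0,"rz": 0},
  {"fingers": -0.2,"dx": 0.5,"dy": 0.4,"dz": -1,"rx": 0,"ry": 0,"rz": 0},
  {"fingers": -0.2,"dx": 0.5,"dy": 0.5,"dz": -1,"rx": 0,"ry": 0,"rz": 0},
])

```text
t: 8.95
eef_pos: [0.4807, 0.1697, 0.1811]
ee_rot: [-0.001, 0.999, -0.034, 0.002]
wrist_force: [0.3, -0.9, -0.2]
gripper_width: 0.444
grasp_force: 60.3
```

```bash
cat >> h.py <<'E'
from scipy.spatial.transform import Rotation as Ro
P=[.5545,-.0425,-1.643]
def go(x,y,z,p=P):  # rows numbers to TCP at channel coords (mm), tool square to floor
    R,t=chan(p); s=env.get_state(); q=s["ee_rot"]; T=Ro.from_quat([q[1],q[2],q[3],q[0]]).as_matrix()
    G=np.c_[R[:,1],R[:,0],-R[:,2]]; X=t+R@(np.array([x,y,z])/1e3)
    print("t",round(s["t"],2),"w",round(s["gripper_width"],3),"F",np.round(s["wrist_force"],1),"F chan",np.round(R.T@s["wrist_force"],1),"tcp chan",np.round(R.T@(s["eef_pos"]-t)*1e3,1))
    print("d",np.round(T.T@(X-s["eef_pos"])/.15,3),"r",np.round(Ro.from_matrix(T.T@G).as_rotvec()/1.5,3))
E
python3 -c "
from h import *
go(-115,0,75)"
```

```text
t 8.95 w 0.444 F [ 0.3 -0.9 -0.2] F chan [0.9 0.3 0.1] tcp chan [-230.   -88.9   40. ]
d [0.589 0.804 0.016] r [ 0.209 -0.002  0.003]
```

Emit:
play_rows([
  {"fingers": -0.2,"dx": 0.08,"dy": 0.08,"dz": -0.08,"rx": 0.02,"ry": 0,"rz": 0},
  {"fingers": -0.2,"dx": 0.16,"dy": 0.18,"dz": -0.1,"rx": 0.05,"ry": 0,"rz": 0},
  {"fingers": -0.2,"dx": 0.24,"dy": 0.3,"dz": -0.1,"rx": 0.08,"ry": 0,"rz": 0},
  {"fingers": -0.2,"dx": 0.34,"dy": 0.42,"dz": -0.1,"rx": 0.11,"ry": 0,"rz": 0},
  {"fingers": -0.2,"dx": 0.44,"dy": 0.54,"dz": -0.1,"rx": 0.14,"ry": 0,"rz": 0},
  {"fingers": -0.2,"dx": 0.52,"dy": 0.66,"dz": -0.08,"rx": 0.17,"ry": 0,"rz": 0},
  {"fingers": -0.2,"dx": 0.57,"dy": 0.75,"dz": -0.04,"rx": 0.2,"ry": 0,"rz": 0},
  {"fingers": -0.2,"dx": 0.59,"dy": 0.8,"dz": 0.015,"rx": 0.209,"ry": -0.002,"rz": 0.003},
  {"fingers": -0.2,"dx": 0.59,"dy": 0.8,"dz": 0.015,"rx": 0.209,"ry": -0.002,"rz": 0.003},
  {"fingers": -0.2,"dx": 0.59,"dy": 0.8,"dz": 0.015,"rx": 0.209,"ry": -0.002,"rz": 0.003},
])

```text
t: 9.95
eef_pos: [0.5583, 0.0461, 0.1774]
ee_rot: [-0.156, 0.987, -0.034, 0.003]
wrist_force: [0.2, 0.5, -0.2]
gripper_width: 0.445
grasp_force: 60.3
```

Run:
```python
from h import *
go(-115,0,40)
R,t=chan(P)
im=grab_frame("wrist");c=calibration("wrist");cs=calibration("scene");i2=grab_frame("scene");cd=calibration("side");i3=grab_frame("side")
L=[[[-160,34*s,0],[-85,21*s,0],[160,21*s,0]] for s in(1,-1)]+[[[-160,34*s,8],[-85,21*s,8],[160,21*s,8]] for s in(1,-1)]
for m,q in((im,c),(i2,cs),(i3,cd)):
  for l in L:cv2.polylines(m,[(proj(q,t+np.array(l)/1e3@R.T)*8).round().astype(np.int32)],False,(0,255,0) if l[0][2] else (255,0,0),1,8,3)
o=np.zeros((600,800,3),np.uint8)
o[:250,:400]=cv2.resize(im,(400,250),interpolation=3)
o[:300,400:]=cv2.resize(i3[140:290,240:440],(400,300),interpolation=2)
o[300:,:400]=cv2.resize(i2[150:300,190:390],(400,300),interpolation=2)
o[300:,400:]=cv2.resize(im[100:250,180:380],(400,300),interpolation=2)
save("o3.png",o);save("w3.png",im)
```

```text
t 9.95 w 0.445 F [ 0.2  0.5 -0.2] F chan [-0.4  0.1 -0.4] tcp chan [-116.9   -2.6   72.8]
d [0.018 0.012 0.219] r [0.001 0.004 0.001]
```

View pics/o3.png

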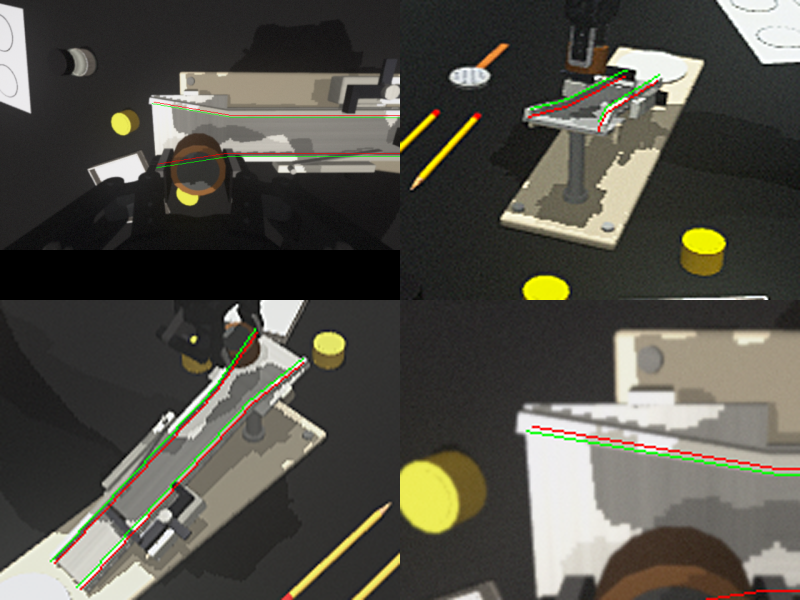

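The mount is held at the upper end. My fit looks ~4 px off the rail in the wrist view (rail inner corner near (240,155)), so I'll refine it with close crops.

Run:
```python
from h import *
im=grab_frame("wrist");save("w4.png",im)
a=cv2.imread("pics/side1.png")[:,:,::-1];b=cv2.imread("pics/scene1.png")[:,:,::-1]
o=np.zeros((600,800,3),np.uint8)
o[:300]=cv2.resize(im[135:210,230:430],(800,300),interpolation=2)
o[300:,:400]=cv2.resize(a[165:225,295:375],(400,300),interpolation=2)
o[300:,400:]=cv2.resize(b[155:215,285:365],(400,300),interpolation=2)
save("o4.png",o)
```

```text
(no output)
```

View pics/o4.png

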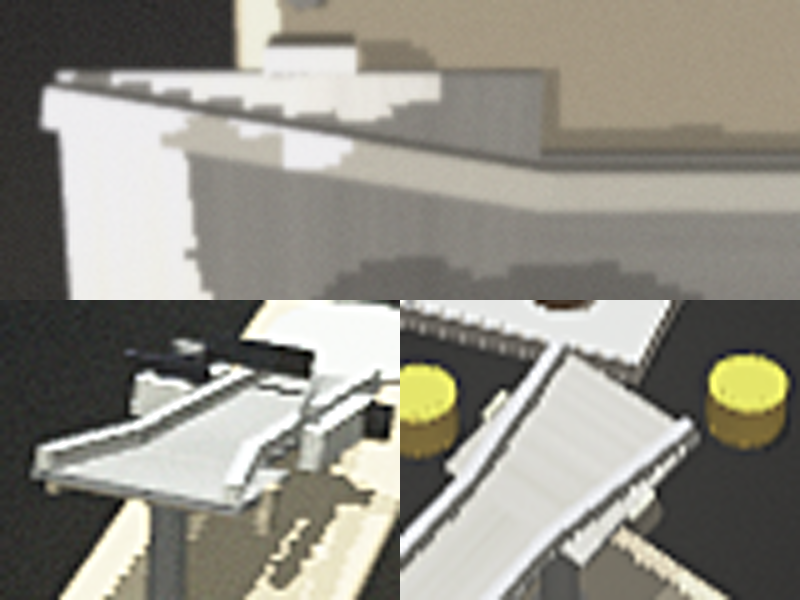

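Run:
```python
from h import *
from scipy.optimize import least_squares
cs=calibration("scene");c=calibration("wrist");cd=calibration("side")
obj=np.array([[-160,-37,8],[-160,37,8],[160,-24,8],[160,24,8]])/1e3
us=np.array([(317,164.4),(342.5,180.3),(218.5,277.5),(235,295)])
o4=np.array([[-160,40,8],[-160,34,8],[-85,27,8],[-85,21,8]])/1e3
u4=np.array([(241.3,156.3),(240.5,167),(365,176.3),(366.3,188)])
od=obj[1:2];ud=np.array([(303.4,195.4)])
X=lambda p,o:o@chan(p)[0].T+chan(p)[1]
fs=lambda p:(proj(cs,X(p,obj))-us).ravel()
f4=lambda p:(proj(c,X(p,o4))-u4).ravel()
fd=lambda p:(proj(cd,X(p,od))-ud).ravel()
for n,f in(("scene",fs),("w4",f4),("all",lambda p:np.r_[fs(p),f4(p)*.5,fd(p)])):
    r=least_squares(f,P);print(n,r.x.round(4),r.fun.round(1),"w4",f4(r.x).round(1),"d",fd(r.x).round(1))
```

```text
scene [ 0.5588 -0.0383 -1.6226] [ 0.7 -1.6  1.3 -1.4 -0.4  2.3 -1.4 -0.4] w4 [-6.2 -2.4 -4.6 -3.1 -4.1 -2.9 -5.6 -5. ] d [-1.6 -0.7]
w4 [ 0.5556 -0.041  -1.6333] [-1.1  0.3  0.5 -0.4  1.1  1.1 -0.6 -1. ] w4 [-1.1  0.3  0.5 -0.4  1.1  1.1 -0.6 -1. ] d [-0.2 -1.4]
all [ 0.5574 -0.0405 -1.6199] [-0.6 -1.4 -0.  -1.3 -1.7  2.9 -2.6  0.1 -1.4  0.3 -0.5 -0.1 -0.2 -0.2
 -1.  -1.2 -0.3 -1.1] w4 [-2.7  0.5 -1.1 -0.2 -0.4 -0.3 -1.9 -2.4] d [-0.3 -1.1]
```

```bash
sed -i 's/^P=.*/P=[.556,-.041,-1.631]/' h.py; python3 -c "
from h import *
go(-115,0,28)"
```

```text
t 10.15 w 0.443 F [ 0.8  0.3 -0.9] F chan [-0.   0.8 -1. ] tcp chan [-116.3   -2.3   73.8]
d [0.015 0.008 0.305] r [ 0.001  0.    -0.005]
```

Emit:
play_rows([
  {"fingers": -0.2,"dx": 0.015,"dy": 0.008,"dz": 0.04,"rx": 0,"ry": 0,"rz": 0},
  {"fingers": -0.2,"dx": 0.015,"dy": 0.008,"dz": 0.08,"rx": 0,"ry": 0,"rz": -0.005},
  {"fingers": -0.2,"dx": 0.015,"dy": 0.008,"dz": 0.12,"rx": 0,"ry": 0,"rz": -0.005},
  {"fingers": -0.2,"dx": 0.015,"dy": 0.008,"dz": 0.16,"rx": 0,"ry": 0,"rz": -0.005},
  {"fingers": -0.2,"dx": 0.015,"dy": 0.008,"dz": 0.2,"rx": 0,"ry": 0,"rz": -0.005},
  {"fingers": -0.2,"dx": 0.015,"dy": 0.008,"dz": 0.23,"rx": 0,"ry": 0,"rz": -0.005},
  {"fingers": -0.2,"dx": 0.015,"dy": 0.008,"dz": 0.25,"rx": 0,"ry": 0,"rz": -0.005},
  {"fingers": -0.2,"dx": 0.015,"dy": 0.008,"dz": 0.265,"rx": 0,"ry": 0,"rz": -0.005},
  {"fingers": -0.2,"dx": 0.015,"dy": 0.008,"dz": 0.275,"rx": 0,"ry": 0,"rz": -0.005},
  {"fingers": -0.2,"dx": 0.015,"dy": 0.008,"dz": 0.275,"rx": 0,"ry": 0,"rz": -0.005},
])

```text
t: 11.15
eef_pos: [0.5622, 0.0566, 0.1378]
ee_rot: [-0.156, 0.987, -0.031, 0.004]
wrist_force: [-0.1, 0.3, -0.8]
gripper_width: 0.446
grasp_force: 60.3
```

```bash
python3 -c "
from h import *
go(-115,0,28)"
```

```text
t 11.15 w 0.446 F [-0.1  0.3 -0.8] F chan [-0.  -0.1 -0.9] tcp chan [-113.3    0.3   32.4]
d [-0.002 -0.011  0.029] r [ 0.     0.    -0.002]
```

Emit:
play_rows([
  {"fingers": -0.2,"dx": 0,"dy": -0.005,"dz": 0.005,"rx": 0,"ry": 0,"rz": 0},
  {"fingers": -0.2,"dx": 0,"dy": -0.01,"dz": 0.01,"rx": 0,"ry": 0,"rz": 0},
  {"fingers": -0.2,"dx": 0,"dy": -0.01,"dz": 0.015,"rx": 0,"ry": 0,"rz": 0},
  {"fingers": -0.2,"dx": 0,"dy": -0.01,"dz": 0.018,"rx": 0,"ry": 0,"rz": 0},
  {"fingers": -0.2,"dx": 0,"dy": -0.01,"dz": 0.021,"rx": 0,"ry": 0,"rz": 0},
  {"fingers": -0.2,"dx": 0,"dy": -0.01,"dz": 0.024,"rx": 0,"ry": 0,"rz": 0},
  {"fingers": -0.2,"dx": 0,"dy": -0.01,"dz": 0.027,"rx": 0,"ry": 0,"rz": 0},
  {"fingers": -0.2,"dx": 0,"dy": -0.01,"dz": 0.03,"rx": 0,"ry": 0,"rz": 0},
  {"fingers": -0.2,"dx": 0,"dy": -0.01,"dz": 0.03,"rx": 0,"ry": 0,"rz": 0},
  {"fingers": -0.2,"dx": 0,"dy": -0.01,"dz": 0.03,"rx": 0,"ry": 0,"rz": 0},
])

```text
t: 12.15
eef_pos: [0.5624, 0.0593, 0.1341]
ee_rot: [-0.156, 0.987, -0.031, 0.004]
wrist_force: [-0.7, 0.2, -1.4]
gripper_width: 0.445
grasp_force: 60.3
```

```bash
python3 -c "
from h import *
go(-115,0,27)"
```

```text
t 12.15 w 0.445 F [-0.7  0.2 -1.4] F chan [ 0.3 -0.7 -1.3] tcp chan [-114.8    0.3   28. ]
d [-0.002 -0.001  0.006] r [ 0.     0.    -0.002]
```

Emit:
play_rows([
  {"fingers": -0.2,"dx": 0,"dy": 0,"dz": 0.002,"rx": 0,"ry": 0,"rz": 0},
  {"fingers": -0.2,"dx": 0,"dy": 0,"dz": 0.004,"rx": 0,"ry": 0,"rz": 0},
  {"fingers": -0.2,"dx": 0,"dy": 0,"dz": 0.006,"rx": 0,"ry": 0,"rz": 0},
  {"fingers": -0.2,"dx": 0,"dy": 0,"dz": 0.008,"rx": 0,"ry": 0,"rz": 0},
  {"fingers": -0.2,"dx": 0,"dy": 0,"dz": 0.01,"rx": 0,"ry": 0,"rz": 0},
  {"fingers": -0.2,"dx": 0,"dy": 0,"dz": 0.012,"rx": 0,"ry": 0,"rz": 0},
  {"fingers": -0.2,"dx": 0,"dy": 0,"dz": 0.013,"rx": 0,"ry": 0,"rz": 0},
  {"fingers": -0.2,"dx": 0,"dy": 0,"dz": 0.013,"rx": 0,"ry": 0,"rz": 0},
  {"fingers": -0.2,"dx": 0,"dy": 0,"dz": 0.013,"rx": 0,"ry": 0,"rz": 0},
  {"fingers": -0.2,"dx": 0,"dy": 0,"dz": 0.013,"rx": 0,"ry": 0,"rz": 0},
])

```text
t: 13.15
eef_pos: [0.5624, 0.0594, 0.1337]
ee_rot: [-0.156, 0.987, -0.031, 0.005]
wrist_force: [-6.1, -6.3, 21.1]
gripper_width: 0.446
grasp_force: 62.6
```

```bash
python3 -c "
from h import *
go(-115,0,27)"
```

```text
t 13.15 w 0.446 F [-6.1 -6.3 21.1] F chan [-0.2 -5.7 22.2] tcp chan [-114.8    0.3   27.6]
d [-0.002 -0.002  0.004] r [ 0.001 -0.    -0.002]
```

Emit:
play_rows([
  {"fingers": -0.2,"dx": 0,"dy": 0,"dz": -0.004,"rx": 0,"ry": 0,"rz": 0},
  {"fingers": -0.2,"dx": 0,"dy": 0,"dz": -0.009,"rx": 0,"ry": 0,"rz": 0},
  {"fingers": -0.2,"dx": 0,"dy": 0,"dz": -0.009,"rx": 0,"ry": 0,"rz": 0},
  {"fingers": 0.1,"dx": 0,"dy": 0,"dz": -0.009,"rx": 0,"ry": 0,"rz": 0},
  {"fingers": 0.2,"dx": 0,"dy": 0,"dz": -0.009,"rx": 0,"ry": 0,"rz": 0},
  {"fingers": 0.3,"dx": 0,"dy": 0,"dz": -0.009,"rx": 0,"ry": 0,"rz": 0},
  {"fingers": 0.4,"dx": 0,"dy": 0,"dz": -0.009,"rx": 0,"ry": 0,"rz": 0},
  {"fingers": 0.4,"dx": 0,"dy": 0,"dz": -0.009,"rx": 0,"ry": 0,"rz": 0},
  {"fingers": 0.4,"dx": 0,"dy": 0,"dz": -0.009,"rx": 0,"ry": 0,"rz": 0},
  {"fingers": 0.4,"dx": 0,"dy": 0,"dz": -0.009,"rx": 0,"ry": 0,"rz": 0},
])

```text
t: 14.15
eef_pos: [0.5624, 0.0595, 0.1335]
ee_rot: [-0.156, 0.987, -0.031, 0.004]
wrist_force: [-0.3, 0.1, 0.0]
gripper_width: 0.7
grasp_force: 0.0
```

Emit:
play_rows([
  {"fingers": 0.4,"dx": 0,"dy": 0,"dz": -0.05,"rx": 0,"ry": 0,"rz": 0},
  {"fingers": 0.4,"dx": 0,"dy": 0,"dz": -0.12,"rx": 0,"ry": 0,"rz": 0},
  {"fingers": 0.4,"dx": 0,"dy": 0,"dz": -0.2,"rx": 0,"ry": 0,"rz": 0},
  {"fingers": 0.4,"dx": 0,"dy": 0,"dz": -0.3,"rx": 0,"ry": 0,"rz": 0},
  {"fingers": -1,"dx": 0,"dy": -0.1,"dz": -0.35,"rx": 0,"ry": 0,"rz": 0},
  {"fingers": -1,"dx": 0,"dy": -0.2,"dz": -0.35,"rx": 0,"ry": 0,"rz": 0},
  {"fingers": -1,"dx": 0,"dy": -0.3,"dz": -0.35,"rx": 0,"ry": 0,"rz": 0},
  {"fingers": -1,"dx": 0,"dy": -0.35,"dz": -0.35,"rx": 0,"ry": 0,"rz": 0},
  {"fingers": -1,"dx": 0,"dy": -0.35,"dz": -0.35,"rx": 0,"ry": 0,"rz": 0},
  {"fingers": -1,"dx": 0,"dy": -0.35,"dz": -0.35,"rx": 0,"ry": 0,"rz": 0},
])

```text
t: 15.15
eef_pos: [0.5643, 0.0935, 0.1992]
ee_rot: [-0.156, 0.987, -0.031, 0.004]
wrist_force: [0.4, -0.9, -0.2]
gripper_width: -0.001
grasp_force: 0.0
```

Run:
```python
from h import *
go(-160,0,42)
im=grab_frame("wrist");save("w5.png",im);i3=grab_frame("side");i2=grab_frame("scene")
o=np.zeros((600,800,3),np.uint8)
o[:400,:640]=im
o[400:,:267]=cv2.resize(i3[150:240,270:390],(267,200),interpolation=2)
o[400:,300:567]=cv2.resize(i2[150:240,270:390],(267,200),interpolation=2)
save("o5.png",o)
```

```text
t 15.15 w -0.001 F [ 0.4 -0.9 -0.2] F chan [0.9 0.4 0. ] tcp chan [-167.4    0.2   79.3]
d [-0.001  0.049  0.249] r [ 0.001  0.001 -0.002]
```

View pics/o5.png

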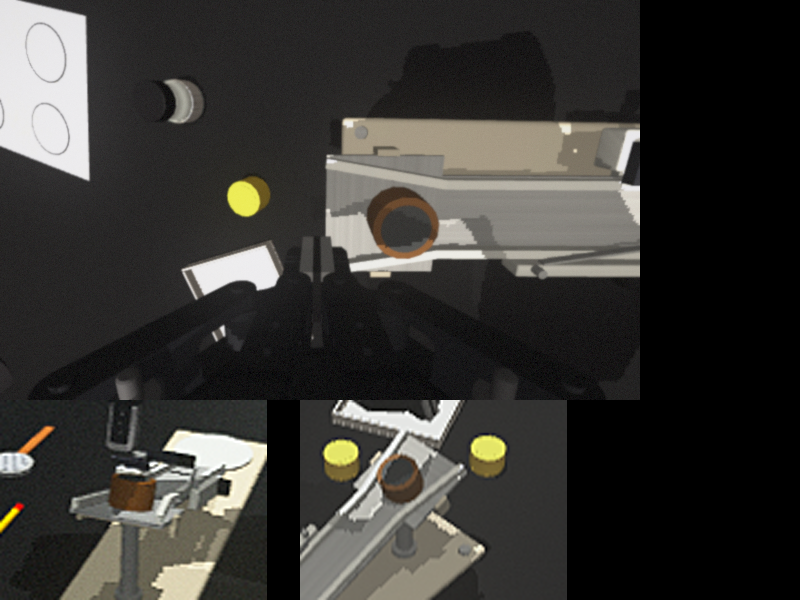

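The mount stands flat and free in the flare (wrist px (405,222), centred between the rails). Lowering the shut fingers behind it.

Emit:
play_rows([
  {"fingers": -1,"dx": 0,"dy": -0.05,"dz": 0.03,"rx": 0,"ry": 0,"rz": 0},
  {"fingers": -1,"dx": 0,"dy": -0.05,"dz": 0.07,"rx": 0,"ry": 0,"rz": 0},
  {"fingers": -1,"dx": 0,"dy": -0.05,"dz": 0.11,"rx": 0,"ry": 0,"rz": 0},
  {"fingers": -1,"dx": 0,"dy": -0.05,"dz": 0.15,"rx": 0,"ry": 0,"rz": 0},
  {"fingers": -1,"dx": 0,"dy": -0.05,"dz": 0.19,"rx": 0,"ry": 0,"rz": 0},
  {"fingers": -1,"dx": 0,"dy": -0.05,"dz": 0.23,"rx": 0,"ry": 0,"rz": 0},
  {"fingers": -1,"dx": 0,"dy": -0.05,"dz": 0.26,"rx": 0,"ry": 0,"rz": 0},
  {"fingers": -1,"dx": 0,"dy": -0.05,"dz": 0.268,"rx": 0,"ry": 0,"rz": 0},
  {"fingers": -1,"dx": 0,"dy": -0.05,"dz": 0.268,"rx": 0,"ry": 0,"rz": 0},
  {"fingers": -1,"dx": 0,"dy": -0.05,"dz": 0.268,"rx": 0,"ry": 0,"rz": 0},
])

```text
t: 16.3
eef_pos: [0.5659, 0.1126, 0.1638]
ee_rot: [-0.156, 0.987, -0.031, 0.004]
wrist_force: [0.4, 0.3, 0.1]
gripper_width: -0.002
grasp_force: 0.0
```

Run:
```python
from h import *
go(0,0,39)
im=grab_frame("wrist");save("w6.png",im);i3=grab_frame("side")
o=np.zeros((600,800,3),np.uint8)
o[:400,:]=cv2.resize(im[60:260,240:640],(800,400),interpolation=2)
o[400:,:267]=cv2.resize(i3[150:240,270:390],(267,200),interpolation=2)
save("o6.png",o)
```

```text
t 16.3 w -0.002 F [0.4 0.3 0.1] F chan [-0.4  0.4 -0.1] tcp chan [-174.8    0.6   39.8]
d [-1.000e-03  1.165e+00  6.000e-03] r [ 0.     0.    -0.002]
```

View pics/o6.png

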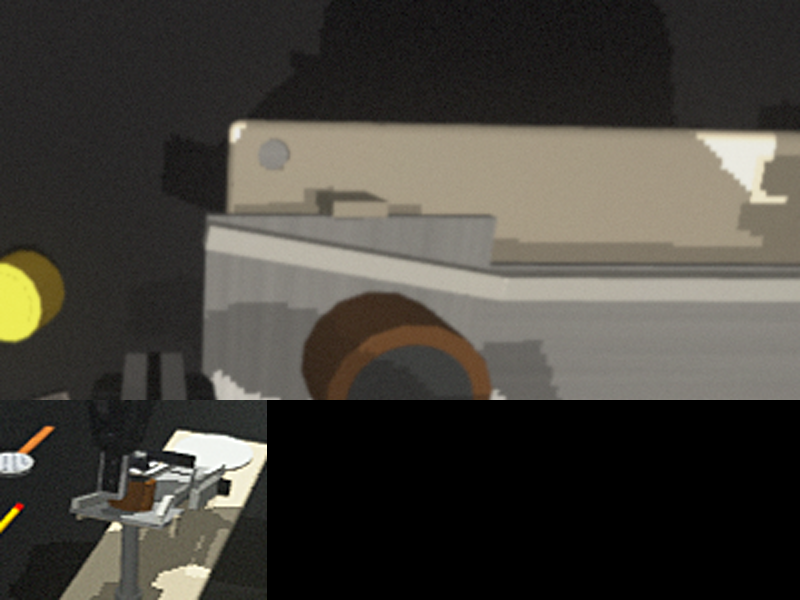

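The fingers are behind the mount with about 25 mm to go. Pushing in stages.

Emit:
play_rows([
  {"fingers": -1,"dx": 0,"dy": 0.05,"dz": 0.005,"rx": 0,"ry": 0,"rz": 0},
  {"fingers": -1,"dx": 0,"dy": 0.1,"dz": 0.005,"rx": 0,"ry": 0,"rz": 0},
  {"fingers": -1,"dx": 0,"dy": 0.13,"dz": 0.005,"rx": 0,"ry": 0,"rz": 0},
  {"fingers": -1,"dx": 0,"dy": 0.16,"dz": 0.005,"rx": 0,"ry": 0,"rz": 0},
  {"fingers": -1,"dx": 0,"dy": 0.2,"dz": 0.005,"rx": 0,"ry": 0,"rz": 0},
  {"fingers": -1,"dx": 0,"dy": 0.24,"dz": 0.005,"rx": 0,"ry": 0,"rz": 0},
  {"fingers": -1,"dx": 0,"dy": 0.28,"dz": 0.005,"rx": 0,"ry": 0,"rz": 0},
  {"fingers": -1,"dx": 0,"dy": 0.32,"dz": 0.005,"rx": 0,"ry": 0,"rz": 0},
  {"fingers": -1,"dx": 0,"dy": 0.36,"dz": 0.005,"rx": 0,"ry": 0,"rz": 0},
  {"fingers": -1,"dx": 0,"dy": 0.4,"dz": 0.005,"rx": 0,"ry": 0,"rz": 0},
])

```text
t: 17.4
eef_pos: [0.5614, 0.0564, 0.1446]
ee_rot: [-0.156, 0.987, -0.031, 0.003]
wrist_force: [-3.5, 4.0, 5.7]
gripper_width: -0.003
grasp_force: 3.1
```

```bash
cat > look.py <<'E'
from h import *
from scipy.optimize import least_squares
# puck x along channel, from masks in views
go(0,0,39)
R,t=chan(P);import sys
for n in sys.argv[1:]:
    im=grab_frame(n);c=calibration(n);save("k%s_%d.png"%(n,round(env.get_state()["t"]*100)),im)
    th=np.linspace(0,2*np.pi,60)
    def box(x,y=0):
        C=np.r_[np.c_[x+20*np.cos(th),y+20*np.sin(th),0*th],np.c_[x+20*np.cos(th),y+20*np.sin(th),0*th+26]]/1e3
        u=proj(c,t+C@R.T);return np.r_[u.min(0),u.max(0)]
    for D in cut_out("mount",n):
        b=np.array(D["box"])*[640,400,640,400]
        r=least_squares(lambda p:box(*p)-b,[-60,0],loss="soft_l1")
        print(n,round(D["conf"],2),b.round(0),"chan x,y",r.x.round(1),"res",(box(*r.x)-b).round(1))
E
python3 look.py side wrist
```

```text
t 17.4 w -0.003 F [-3.5  4.   5.7] F chan [-5.3 -3.8  4.3] tcp chan [-115.2   -0.5   38.9]
d [ 0.005  0.768 -0.001] r [-0.     0.001 -0.002]
side 0.96 [381. 254. 403. 278.] chan x,y [-452.  -181.5] res [-4.1 -9.  11.   0.7]
side 0.58 [303. 277. 325. 304.] chan x,y [-567.7 -124.5] res [ -3.4 -13.4  17.7   0.7]
side 0.51 [324. 182. 341. 196.] chan x,y [-74.8   2.6] res [-1.8 -2.3  2.2  0.7]
wrist 0.9 [160. 184. 211. 227.] chan x,y [-165.7   12.9] res [-1.6 -2.2 45.1 50.1]
wrist 0.69 [339. 205. 427. 290.] chan x,y [-81.5   1.6] res [-1.  -2.5  0.8  7.5]
wrist 0.53 [311. 319. 323. 346.] chan x,y [-102.7  -69.6] res [-11.   -1.9  51.8  63.8]
wrist 0.39 [219. 133. 640. 328.] chan x,y [ 7.2 36.7] res [291.6   2.1  -1.6 -99.1]
```

Emit:
play_rows([
  {"fingers": -1,"dx": 0,"dy": 0.03,"dz": 0,"rx": 0,"ry": 0,"rz": 0},
  {"fingers": -1,"dx": 0,"dy": 0.07,"dz": 0,"rx": 0,"ry": 0,"rz": 0},
  {"fingers": -1,"dx": 0,"dy": 0.12,"dz": 0,"rx": 0,"ry": 0,"rz": 0},
  {"fingers": -1,"dx": 0,"dy": 0.17,"dz": 0,"rx": 0,"ry": 0,"rz": 0},
  {"fingers": -1,"dx": 0,"dy": 0.22,"dz": 0,"rx": 0,"ry": 0,"rz": 0},
  {"fingers": -1,"dx": 0,"dy": 0.27,"dz": 0,"rx": 0,"ry": 0,"rz": 0},
  {"fingers": -1,"dx": 0,"dy": 0.32,"dz": 0,"rx": 0,"ry": 0,"rz": 0},
  {"fingers": -1,"dx": 0,"dy": 0.36,"dz": 0,"rx": 0,"ry": 0,"rz": 0},
  {"fingers": -1,"dx": 0,"dy": 0.39,"dz": 0,"rx": 0,"ry": 0,"rz": 0},
  {"fingers": -1,"dx": 0,"dy": 0.4,"dz": 0,"rx": 0,"ry": 0,"rz": 0},
])

```text
t: 18.6
eef_pos: [0.5573, -0.0008, 0.1259]
ee_rot: [-0.156, 0.987, -0.031, 0.003]
wrist_force: [-4.3, 4.4, 7.3]
gripper_width: 0.003
grasp_force: 4.3
```

```bash
python3 look.py wrist
```

```text
t 18.6 w 0.003 F [-4.3  4.4  7.3] F chan [-6.2 -4.5  5.7] tcp chan [-54.9  -1.1  38.8]
d [ 0.009  0.366 -0.001] r [-0.     0.002 -0.002]
wrist 0.86 [ 99. 188. 120. 228.] chan x,y [-134.     9.7] res [-1.6 -2.1 84.2 52.8]
wrist 0.75 [340. 206. 427. 290.] chan x,y [-21.7  -0. ] res [-1.6 -2.3  1.1  7.8]
wrist 0.59 [216. 327. 224. 337.] chan x,y [-88.5 -75.6] res [-1.8 -1.9 69.  80.2]
```

Emit:
play_rows([
  {"fingers": -1,"dx": 0,"dy": -0.02,"dz": 0,"rx": 0,"ry": 0,"rz": 0},
  {"fingers": -1,"dx": -0.008,"dy": -0.02,"dz": -0.003,"rx": 0,"ry": 0,"rz": 0},
  {"fingers": -1,"dx": -0.008,"dy": -0.01,"dz": -0.003,"rx": 0,"ry": 0,"rz": 0},
  {"fingers": -1,"dx": -0.008,"dy": 0.01,"dz": -0.003,"rx": 0,"ry": 0,"rz": 0},
  {"fingers": -1,"dx": -0.008,"dy": 0.04,"dz": -0.003,"rx": 0,"ry": 0,"rz": 0},
  {"fingers": -1,"dx": -0.009,"dy": 0.08,"dz": -0.003,"rx": 0,"ry": 0,"rz": 0},
  {"fingers": -1,"dx": -0.01,"dy": 0.12,"dz": -0.004,"rx": 0,"ry": 0,"rz": 0},
  {"fingers": -1,"dx": -0.01,"dy": 0.15,"dz": -0.004,"rx": 0,"ry": 0,"rz": 0},
  {"fingers": -1,"dx": -0.01,"dy": 0.17,"dz": -0.004,"rx": 0,"ry": 0,"rz": 0},
  {"fingers": -1,"dx": -0.01,"dy": 0.18,"dz": -0.004,"rx": 0,"ry": 0,"rz": 0},
])

```text
t: 19.7
eef_pos: [0.5554, -0.0272, 0.1181]
ee_rot: [-0.156, 0.987, -0.031, 0.004]
wrist_force: [0.1, 0.3, 0.8]
gripper_width: 0.003
grasp_force: 0.1
```

```bash
python3 look.py wrist
python3 - <<'E'
from h import *
R,t=chan(P)
for D in cut_out("rocker","wrist"):print(D["conf"],(np.array(D["box"])*[640,400,640,400]).round(0))
c=calibration("wrist")
for x in(75,80,85):print(x,proj(c,[t+R@[x/1e3,-.003,.0215]]))
E
```

```text
t 19.7 w 0.003 F [0.1 0.3 0.8] F chan [-0.6  0.1  0.7] tcp chan [-27.3  -1.5  39.6]
d [0.01  0.182 0.004] r [ 0.     0.    -0.002]
wrist 0.68 [335. 205. 425. 289.] chan x,y [4.3 2.4] res [ 0.5 -6.8 -0.4  3.5]
wrist 0.65 [199. 326. 228. 349.] chan x,y [-70.4 -75.6] res [-1.8 -1.9 49.8 66.9]
0.7 [420.  96. 587. 274.]
75 [[525.38011153 260.13614607]]
80 [[535.57591691 260.08364365]]
85 [[545.76156193 260.03023353]]
```

Run:
```python
from h import *
R,t=chan(P);c=calibration("wrist");im=grab_frame("wrist")
D=cut_out("rocker","wrist")[0];m=D["mask"];g=im.max(2)
for v in range(215,280,6):
    u=np.where(m[v])[0];print(v,(u.min(),u.max()) if len(u) else None,"dark",[int(k) for k in np.where(g[v,470:620]<45)[0][[0,-1]]+470] if (g[v,470:620]<45).any() else None)
for h in(.0215,.0085):print(h,[(x,y,proj(c,[t+R@[x/1e3,y/1e3,h]]).round(0)[0].tolist()) for x in(75,90) for y in(0,8,20)])
```

```text
215 (np.int64(540), np.int64(575)) dark [542, 571]
221 (np.int64(539), np.int64(573)) dark [540, 571]
227 (np.int64(537), np.int64(571)) dark [539, 570]
233 (np.int64(529), np.int64(570)) dark [530, 569]
239 (np.int64(527), np.int64(569)) dark [529, 567]
245 (np.int64(526), np.int64(568)) dark [528, 566]
251 (np.int64(525), np.int64(566)) dark [526, 563]
257 (np.int64(524), np.int64(565)) dark [525, 563]
263 (np.int64(527), np.int64(563)) dark [529, 561]
269 (np.int64(535), np.int64(547)) dark [537, 546]
275 None dark None
0.0215 [(75, 0, [527.0, 255.0]), (75, 8, [530.0, 239.0]), (75, 20, [534.0, 216.0]), (90, 0, [557.0, 254.0]), (90, 8, [561.0, 239.0]), (90, 20, [566.0, 215.0])]
0.0085 [(75, 0, [511.0, 243.0]), (75, 8, [513.0, 229.0]), (75, 20, [517.0, 207.0]), (90, 0, [539.0, 243.0]), (90, 8, [542.0, 229.0]), (90, 20, [547.0, 207.0])]
```

Emit:
play_rows([
  {"fingers": -1,"dx": 0,"dy": 0.02,"dz": 0,"rx": 0,"ry": 0,"rz": 0},
  {"fingers": -1,"dx": 0,"dy": 0.04,"dz": 0,"rx": 0,"ry": 0,"rz": 0},
  {"fingers": -1,"dx": 0,"dy": 0.06,"dz": 0,"rx": 0,"ry": 0,"rz": 0},
  {"fingers": -1,"dx": -0.001,"dy": 0.08,"dz": 0,"rx": 0,"ry": 0,"rz": 0},
  {"fingers": -1,"dx": -0.001,"dy": 0.1,"dz": 0,"rx": 0,"ry": 0,"rz": 0},
  {"fingers": -1,"dx": -0.001,"dy": 0.12,"dz": 0,"rx": 0,"ry": 0,"rz": 0},
  {"fingers": -1,"dx": -0.002,"dy": 0.14,"dz": 0,"rx": 0,"ry": 0,"rz": 0},
  {"fingers": -1,"dx": -0.002,"dy": 0.16,"dz": 0,"rx": 0,"ry": 0,"rz": 0},
  {"fingers": -1,"dx": -0.002,"dy": 0.18,"dz": 0,"rx": 0,"ry": 0,"rz": 0},
  {"fingers": -1,"dx": -0.002,"dy": 0.2,"dz": 0,"rx": 0,"ry": 0,"rz": 0},
])

```text
t: 20.95
eef_pos: [0.5543, -0.0546, 0.1094]
ee_rot: [-0.156, 0.987, -0.031, 0.005]
wrist_force: [2.5, 3.4, 3.8]
gripper_width: -0.005
grasp_force: 2.6
```

```bash
python3 look.py wrist
```

```text
t 20.95 w -0.005 F [2.5 3.4 3.8] F chan [-4.6  2.3  2.5] tcp chan [ 1.5 -0.9 39.8]
d [ 0.006 -0.01   0.006] r [-0.    -0.001 -0.001]
wrist 0.79 [339. 206. 427. 290.] chan x,y [35.3  0. ] res [-0.8 -2.6  0.6  7.3]
wrist 0.17 [  2.  94. 625. 332.] chan x,y [-108.9   54.4] res [   1.6    1.2 -492.2 -141.8]
```

Emit:
play_rows([
  {"fingers": -1,"dx": 0,"dy": 0.012,"dz": 0,"rx": 0,"ry": 0,"rz": 0},
  {"fingers": -1,"dx": 0,"dy": 0.024,"dz": 0,"rx": 0,"ry": 0,"rz": 0},
  {"fingers": -1,"dx": 0,"dy": 0.036,"dz": 0,"rx": 0,"ry": 0,"rz": 0},
  {"fingers": -1,"dx": 0,"dy": 0.048,"dz": 0,"rx": 0,"ry": 0,"rz": 0},
  {"fingers": -1,"dx": 0,"dy": 0.06,"dz": 0,"rx": 0,"ry": 0,"rz": 0},
  {"fingers": -1,"dx": 0,"dy": 0.07,"dz": 0,"rx": 0,"ry": 0,"rz": 0},
  {"fingers": -1,"dx": 0,"dy": 0.08,"dz": 0,"rx": 0,"ry": 0,"rz": 0},
  {"fingers": -1,"dx": 0,"dy": 0.09,"dz": 0,"rx": 0,"ry": 0,"rz": 0},
  {"fingers": -1,"dx": 0,"dy": 0.09,"dz": 0,"rx": 0,"ry": 0,"rz": 0},
  {"fingers": -1,"dx": 0,"dy": 0.09,"dz": 0,"rx": 0,"ry": 0,"rz": 0},
])

```text
t: 22.05
eef_pos: [0.5522, -0.0682, 0.1046]
ee_rot: [-0.156, 0.987, -0.031, 0.004]
wrist_force: [2.8, 2.3, 2.0]
gripper_width: -0.001
grasp_force: 1.5
```

```bash
python3 look.py wrist
python3 - <<'E'
from h import *
R,t=chan(P);c=calibration("wrist");im=grab_frame("wrist")
m=cut_out("rocker","wrist")[0]["mask"];k=[d for d in cut_out("mount","wrist")][0]["mask"]
for v in range(215,300,6):
    u=np.where(m[v])[0];w=np.where(k[v])[0];print(v,(u.min(),u.max()) if len(u) else None,(w.min(),w.max()) if len(w) else None)
for h in(.0215,.0085):print(h,[(x,y,proj(c,[t+R@[x/1e3,y/1e3,h]]).round(0)[0].tolist()) for x in(75,85) for y in(0,8)])
E
```

```text
t 22.05 w -0.001 F [2.8 2.3 2. ] F chan [-3.   2.6  1.1] tcp chan [16.  -2.1 39.5]
d [ 0.014 -0.107  0.003] r [ 0.001  0.001 -0.002]
wrist 0.79 [340. 204. 428. 290.] chan x,y [49.6 -0.2] res [-0.4 -3.   0.3  5.6]
wrist 0.72 [  0.  93. 599. 308.] chan x,y [-95.3  53.7] res [   1.5    1.2 -466.9 -118.8]
wrist 0.7 [145. 304. 182. 322.] chan x,y [-53.3 -61.1] res [-1.7 -1.9 50.8 72.6]
215 (np.int64(456), np.int64(482)) (np.int64(350), np.int64(400))
221 (np.int64(456), np.int64(481)) (np.int64(345), np.int64(406))
227 (np.int64(454), np.int64(481)) (np.int64(341), np.int64(412))
233 (np.int64(447), np.int64(480)) (np.int64(339), np.int64(417))
239 (np.int64(446), np.int64(478)) (np.int64(339), np.int64(420))
245 (np.int64(444), np.int64(477)) (np.int64(341), np.int64(423))
251 (np.int64(443), np.int64(476)) (np.int64(346), np.int64(425))
257 (np.int64(442), np.int64(475)) (np.int64(348), np.int64(425))
263 (np.int64(445), np.int64(474)) (np.int64(349), np.int64(425))
269 (np.int64(451), np.int64(459)) (np.int64(351), np.int64(423))
275 None (np.int64(354), np.int64(420))
281 None (np.int64(358), np.int64(417))
287 None (np.int64(365), np.int64(376))
293 None None
299 None None
0.0215 [(75, 0, [437.0, 253.0]), (75, 8, [438.0, 238.0]), (85, 0, [457.0, 253.0]), (85, 8, [459.0, 238.0])]
0.0085 [(75, 0, [428.0, 242.0]), (75, 8, [429.0, 228.0]), (85, 0, [447.0, 242.0]), (85, 8, [448.0, 228.0])]
```

Emit:
play_rows([
  {"fingers": -1,"dx": 0,"dy": 0.007,"dz": 0,"rx": 0,"ry": 0,"rz": 0},
  {"fingers": -1,"dx": 0,"dy": 0.014,"dz": 0,"rx": 0,"ry": 0,"rz": 0},
  {"fingers": -1,"dx": 0,"dy": 0.02,"dz": 0,"rx": 0,"ry": 0,"rz": 0},
  {"fingers": -1,"dx": 0,"dy": 0.026,"dz": 0,"rx": 0,"ry": 0,"rz": 0},
  {"fingers": -1,"dx": 0,"dy": 0.031,"dz": 0,"rx": 0,"ry": 0,"rz": 0},
  {"fingers": -1,"dx": 0,"dy": 0.036,"dz": 0,"rx": 0,"ry": 0,"rz": 0},
  {"fingers": -1,"dx": 0,"dy": 0.04,"dz": 0,"rx": 0,"ry": 0,"rz": 0},
  {"fingers": -1,"dx": 0,"dy": 0.04,"dz": 0,"rx": 0,"ry": 0,"rz": 0},
  {"fingers": -1,"dx": 0,"dy": 0.04,"dz": 0,"rx": 0,"ry": 0,"rz": 0},
  {"fingers": -1,"dx": 0,"dy": 0.04,"dz": 0,"rx": 0,"ry": 0,"rz": 0},
])

```text
t: 23.3
eef_pos: [0.5521, -0.0737, 0.1029]
ee_rot: [-0.156, 0.987, -0.031, 0.004]
wrist_force: [3.0, 2.3, 3.5]
gripper_width: 0.003
grasp_force: 1.9
```

```bash
cat > gap.py <<'E'
from h import *
go(0,0,39);grab_frame("wrist")
m=cut_out("rocker","wrist")[0]["mask"]
for d in cut_out("mount","wrist"):
    k=d["mask"];u=np.where(k[240:264].any(0))[0]
    if len(u):print("mount cols",u.min(),u.max(),d["conf"])
print("nose col",np.where(m[245:260].any(0))[0].min())
E
python3 gap.py
```

```text
t 23.3 w 0.003 F [3.  2.3 3.5] F chan [-3.5  2.9  2.5] tcp chan [21.8 -1.9 39.6]
d [ 0.012 -0.145  0.004] r [ 0.     0.    -0.002]
mount cols 339 424 0.89
nose col 431
```

Emit:
play_rows([
  {"fingers": -1,"dx": 0,"dy": 0.003,"dz": 0,"rx": 0,"ry": 0,"rz": 0},
  {"fingers": -1,"dx": 0,"dy": 0.006,"dz": 0,"rx": 0,"ry": 0,"rz": 0},
  {"fingers": -1,"dx": 0,"dy": 0.008,"dz": 0,"rx": 0,"ry": 0,"rz": 0},
  {"fingers": -1,"dx": 0,"dy": 0.01,"dz": 0,"rx": 0,"ry": 0,"rz": 0},
  {"fingers": -1,"dx": 0,"dy": 0.012,"dz": 0,"rx": 0,"ry": 0,"rz": 0},
  {"fingers": -1,"dx": 0,"dy": 0.012,"dz": 0,"rx": 0,"ry": 0,"rz": 0},
  {"fingers": -1,"dx": 0,"dy": 0.012,"dz": 0,"rx": 0,"ry": 0,"rz": 0},
  {"fingers": -1,"dx": 0,"dy": 0.012,"dz": 0,"rx": 0,"ry": 0,"rz": 0},
  {"fingers": -1,"dx": 0,"dy": 0.012,"dz": 0,"rx": 0,"ry": 0,"rz": 0},
  {"fingers": -1,"dx": 0,"dy": 0.012,"dz": 0,"rx": 0,"ry": 0,"rz": 0},
])

```text
t: 24.45
eef_pos: [0.552, -0.0754, 0.1024]
ee_rot: [-0.156, 0.987, -0.031, 0.004]
wrist_force: [3.2, 4.2, 2.8]
gripper_width: 0.002
grasp_force: 1.9
```

```bash
python3 gap.py
```

```text
t 24.45 w 0.002 F [3.2 4.2 2.8] F chan [-5.1  2.9  1.3] tcp chan [23.5 -1.9 39.6]
d [ 0.012 -0.157  0.004] r [ 0.     0.    -0.002]
nose col 428
```

Emit:
play_rows([
  {"fingers": -1,"dx": 0,"dy": 0.001,"dz": 0,"rx": 0,"ry": 0,"rz": 0},
  {"fingers": -1,"dx": 0,"dy": 0.002,"dz": 0,"rx": 0,"ry": 0,"rz": 0},
  {"fingers": -1,"dx": 0,"dy": 0.003,"dz": 0,"rx": 0,"ry": 0,"rz": 0},
  {"fingers": -1,"dx": 0,"dy": 0.004,"dz": 0,"rx": 0,"ry": 0,"rz": 0},
  {"fingers": -1,"dx": 0,"dy": 0.005,"dz": 0,"rx": 0,"ry": 0,"rz": 0},
  {"fingers": -1,"dx": 0,"dy": 0.006,"dz": 0,"rx": 0,"ry": 0,"rz": 0},
  {"fingers": -1,"dx": 0,"dy": 0.006,"dz": 0,"rx": 0,"ry": 0,"rz": 0},
  {"fingers": -1,"dx": 0,"dy": 0.006,"dz": 0,"rx": 0,"ry": 0,"rz": 0},
  {"fingers": -1,"dx": 0,"dy": 0.006,"dz": 0,"rx": 0,"ry": 0,"rz": 0},
  {"fingers": -1,"dx": 0,"dy": 0.006,"dz": 0,"rx": 0,"ry": 0,"rz": 0},
])

```text
t: 25.6
eef_pos: [0.552, -0.0763, 0.1021]
ee_rot: [-0.156, 0.987, -0.031, 0.004]
wrist_force: [3.9, 2.6, 2.5]
gripper_width: -0.002
grasp_force: 2.0
```

```bash
python3 gap.py
```

```text
t 25.6 w -0.002 F [3.9 2.6 2.5] F chan [-3.5  3.8  1.5] tcp chan [24.4 -1.9 39.6]
d [ 0.012 -0.163  0.004] r [ 0.     0.    -0.002]
mount cols 339 424 0.64
mount cols 0 558 0.31
nose col 427
```

Emit:
play_rows([
  {"fingers": -1,"dx": 0,"dy": 0.001,"dz": 0,"rx": 0,"ry": 0,"rz": 0},
  {"fingers": -1,"dx": 0.001,"dy": 0.002,"dz": 0,"rx": 0,"ry": 0,"rz": 0},
  {"fingers": -1,"dx": 0.002,"dy": 0.003,"dz": 0,"rx": 0,"ry": 0,"rz": 0},
  {"fingers": -1,"dx": 0.002,"dy": 0.004,"dz": 0,"rx": 0,"ry": 0,"rz": 0},
  {"fingers": -1,"dx": 0.002,"dy": 0.005,"dz": 0,"rx": 0,"ry": 0,"rz": 0},
  {"fingers": -1,"dx": 0.002,"dy": 0.006,"dz": 0,"rx": 0,"ry": 0,"rz": 0},
  {"fingers": -1,"dx": 0.002,"dy": 0.006,"dz": 0,"rx": 0,"ry": 0,"rz": 0},
  {"fingers": -1,"dx": 0.002,"dy": 0.006,"dz": 0,"rx": 0,"ry": 0,"rz": 0},
  {"fingers": -1,"dx": 0.002,"dy": 0.006,"dz": 0,"rx": 0,"ry": 0,"rz": 0},
  {"fingers": -1,"dx": 0.002,"dy": 0.006,"dz": 0,"rx": 0,"ry": 0,"rz": 0},
])

```text
t: 26.75
eef_pos: [0.5522, -0.0772, 0.1018]
ee_rot: [-0.156, 0.987, -0.031, 0.004]
wrist_force: [3.8, 1.8, 2.8]
gripper_width: -0.002
grasp_force: 1.8
```

```bash
python3 gap.py
```

```text
t 26.75 w -0.002 F [3.8 1.8 2.8] F chan [-2.7  3.6  2.1] tcp chan [25.3 -1.6 39.6]
d [ 0.01  -0.169  0.004] r [ 0.     0.    -0.002]
mount cols 339 424 0.6
nose col 425
```

Emit:
play_rows([
  {"fingers": -1,"dx": 0,"dy": 0.001,"dz": 0,"rx": 0,"ry": 0,"rz": 0},
  {"fingers": -1,"dx": 0.001,"dy": 0.002,"dz": 0,"rx": 0,"ry": 0,"rz": 0},
  {"fingers": -1,"dx": 0.002,"dy": 0.003,"dz": 0,"rx": 0,"ry": 0,"rz": 0},
  {"fingers": -1,"dx": 0.002,"dy": 0.004,"dz": 0,"rx": 0,"ry": 0,"rz": 0},
  {"fingers": -1,"dx": 0.002,"dy": 0.005,"dz": 0,"rx": 0,"ry": 0,"rz": 0},
  {"fingers": -1,"dx": 0.002,"dy": 0.006,"dz": 0,"rx": 0,"ry": 0,"rz": 0},
  {"fingers": -1,"dx": 0.002,"dy": 0.006,"dz": 0,"rx": 0,"ry": 0,"rz": 0},
  {"fingers": -1,"dx": 0.002,"dy": 0.006,"dz": 0,"rx": 0,"ry": 0,"rz": 0},
  {"fingers": -1,"dx": 0.002,"dy": 0.006,"dz": 0,"rx": 0,"ry": 0,"rz": 0},
  {"fingers": -1,"dx": 0.002,"dy": 0.006,"dz": 0,"rx": 0,"ry": 0,"rz": 0},
])

```text
t: 27.9
eef_pos: [0.5525, -0.078, 0.1016]
ee_rot: [-0.156, 0.987, -0.031, 0.004]
wrist_force: [2.0, 3.1, 3.8]
gripper_width: -0.001
grasp_force: 1.9
```

```bash
python3 gap.py
```

```text
t 27.9 w -0.001 F [2.  3.1 3.8] F chan [-4.3  1.8  2.6] tcp chan [26.2 -1.3 39.6]
d [ 0.008 -0.175  0.004] r [ 0.     0.    -0.002]
mount cols 339 424 0.81
nose col 424
```

Emit:
play_rows([
  {"fingers": -1,"dx": 0,"dy": 0.001,"dz": 0,"rx": 0,"ry": 0,"rz": 0},
  {"fingers": -1,"dx": 0,"dy": 0.002,"dz": 0,"rx": 0,"ry": 0,"rz": 0},
  {"fingers": -1,"dx": 0,"dy": 0.003,"dz": 0,"rx": 0,"ry": 0,"rz": 0},
  {"fingers": -1,"dx": 0,"dy": 0.004,"dz": 0,"rx": 0,"ry": 0,"rz": 0},
  {"fingers": -1,"dx": 0,"dy": 0.005,"dz": 0,"rx": 0,"ry": 0,"rz": 0},
  {"fingers": -1,"dx": 0,"dy": 0.006,"dz": 0,"rx": 0,"ry": 0,"rz": 0},
  {"fingers": -1,"dx": 0,"dy": 0.006,"dz": 0,"rx": 0,"ry": 0,"rz": 0},
  {"fingers": -1,"dx": 0,"dy": 0.006,"dz": 0,"rx": 0,"ry": 0,"rz": 0},
  {"fingers": -1,"dx": 0,"dy": 0.006,"dz": 0,"rx": 0,"ry": 0,"rz": 0},
  {"fingers": -1,"dx": 0,"dy": 0.006,"dz": 0,"rx": 0,"ry": 0,"rz": 0},
])

```text
t: 29.05
eef_pos: [0.5524, -0.0789, 0.1013]
ee_rot: [-0.156, 0.987, -0.031, 0.004]
wrist_force: [3.1, 2.5, 3.0]
gripper_width: 0.002
grasp_force: 2.0
```

```bash
python3 gap.py
```

```text
t 29.05 w 0.002 F [3.1 2.5 3. ] F chan [-3.4  2.9  2. ] tcp chan [27.1 -1.3 39.6]
d [ 0.008 -0.181  0.004] r [ 0.     0.    -0.002]
mount cols 339 425 0.82
nose col 423
```

Emit:
play_rows([
  {"fingers": -1,"dx": 0,"dy": 0.001,"dz": 0,"rx": 0,"ry": 0,"rz": 0},
  {"fingers": -1,"dx": 0,"dy": 0.002,"dz": 0,"rx": 0,"ry": 0,"rz": 0},
  {"fingers": -1,"dx": 0,"dy": 0.003,"dz": 0,"rx": 0,"ry": 0,"rz": 0},
  {"fingers": -1,"dx": 0,"dy": 0.004,"dz": 0,"rx": 0,"ry": 0,"rz": 0},
  {"fingers": -1,"dx": 0,"dy": 0.005,"dz": 0,"rx": 0,"ry": 0,"rz": 0},
  {"fingers": -1,"dx": 0,"dy": 0.006,"dz": 0,"rx": 0,"ry": 0,"rz": 0},
  {"fingers": -1,"dx": 0,"dy": 0.006,"dz": 0,"rx": 0,"ry": 0,"rz": 0},
  {"fingers": -1,"dx": 0,"dy": 0.006,"dz": 0,"rx": 0,"ry": 0,"rz": 0},
  {"fingers": -1,"dx": 0,"dy": 0.006,"dz": 0,"rx": 0,"ry": 0,"rz": 0},
  {"fingers": -1,"dx": 0,"dy": 0.006,"dz": 0,"rx": 0,"ry": 0,"rz": 0},
])

```text
t: 30.2
eef_pos: [0.5524, -0.0797, 0.101]
ee_rot: [-0.156, 0.987, -0.031, 0.004]
wrist_force: [2.0, 1.7, 4.0]
gripper_width: -0.002
grasp_force: 2.0
```

```bash
python3 gap.py
```

```text
t 30.2 w -0.002 F [2.  1.7 4. ] F chan [-3.   1.9  3.2] tcp chan [28.  -1.3 39.6]
d [ 0.008 -0.187  0.004] r [ 0.     0.    -0.002]
mount cols 339 424 0.71
nose col 422
```

Emit:
play_rows([
  {"fingers": -1,"dx": 0,"dy": 0.001,"dz": 0,"rx": 0,"ry": 0,"rz": 0},
  {"fingers": -1,"dx": 0,"dy": 0.002,"dz": 0,"rx": 0,"ry": 0,"rz": 0},
  {"fingers": -1,"dx": 0,"dy": 0.003,"dz": 0,"rx": 0,"ry": 0,"rz": 0},
  {"fingers": -1,"dx": 0,"dy": 0.004,"dz": 0,"rx": 0,"ry": 0,"rz": 0},
  {"fingers": -1,"dx": 0,"dy": 0.005,"dz": 0,"rx": 0,"ry": 0,"rz": 0},
  {"fingers": -1,"dx": 0,"dy": 0.006,"dz": 0,"rx": 0,"ry": 0,"rz": 0},
  {"fingers": -1,"dx": 0,"dy": 0.006,"dz": 0,"rx": 0,"ry": 0,"rz": 0},
  {"fingers": -1,"dx": 0,"dy": 0.006,"dz": 0,"rx": 0,"ry": 0,"rz": 0},
  {"fingers": -1,"dx": 0,"dy": 0.006,"dz": 0,"rx": 0,"ry": 0,"rz": 0},
  {"fingers": -1,"dx": 0,"dy": 0.006,"dz": 0,"rx": 0,"ry": 0,"rz": 0},
])

```text
t: 31.35
eef_pos: [0.5523, -0.0806, 0.1007]
ee_rot: [-0.156, 0.987, -0.031, 0.004]
wrist_force: [2.8, 2.8, 3.6]
gripper_width: 0.001
grasp_force: 1.9
```

```bash
cat >> gap.py <<'E'
c=calibration("wrist");R,t=chan(P)
for v in(212,230,245,257):
    u=np.where(m[v])[0];o,d=ray(c,[(u.min(),v),(u.max(),v)]);o=R.T@(o-t);d=d@R
    print(v,u.min(),u.max(),((o+d*((.0215-o[2])/d[:,2])[:,None])[:,:2]*1e3).round(1).tolist())
E
python3 gap.py
```

```text
t 31.35 w 0.001 F [2.8 2.8 3.6] F chan [-3.9  2.6  2.5] tcp chan [28.9 -1.3 39.6]
d [ 0.008 -0.193  0.004] r [ 0.     0.    -0.002]
mount cols 339 424 0.91
nose col 423
212 431 455 [[83.2, 22.0], [94.4, 22.0]]
230 428 453 [[82.7, 13.1], [94.5, 13.0]]
245 423 451 [[81.0, 5.4], [94.4, 5.3]]
257 425 449 [[82.6, -1.0], [94.2, -1.0]]
```

Emit:
play_rows([
  {"fingers": -1,"dx": 0,"dy": 0.001,"dz": 0,"rx": 0,"ry": 0,"rz": 0},
  {"fingers": -1,"dx": 0,"dy": 0.002,"dz": 0,"rx": 0,"ry": 0,"rz": 0},
  {"fingers": -1,"dx": 0,"dy": 0.003,"dz": 0,"rx": 0,"ry": 0,"rz": 0},
  {"fingers": -1,"dx": 0,"dy": 0.004,"dz": 0,"rx": 0,"ry": 0,"rz": 0},
  {"fingers": -1,"dx": 0,"dy": 0.005,"dz": 0,"rx": 0,"ry": 0,"rz": 0},
  {"fingers": -1,"dx": 0,"dy": 0.006,"dz": 0,"rx": 0,"ry": 0,"rz": 0},
  {"fingers": -1,"dx": 0,"dy": 0.006,"dz": 0,"rx": 0,"ry": 0,"rz": 0},
  {"fingers": -1,"dx": 0,"dy": 0.006,"dz": 0,"rx": 0,"ry": 0,"rz": 0},
  {"fingers": -1,"dx": 0,"dy": 0.006,"dz": 0,"rx": 0,"ry": 0,"rz": 0},
  {"fingers": -1,"dx": 0,"dy": 0.006,"dz": 0,"rx": 0,"ry": 0,"rz": 0},
])

```text
t: 32.5
eef_pos: [0.5523, -0.0814, 0.1005]
ee_rot: [-0.156, 0.987, -0.031, 0.004]
wrist_force: [3.5, 1.8, 2.7]
gripper_width: 0.0
grasp_force: 1.9
```

```bash
python3 gap.py
```

```text
t 32.5 w 0.0 F [3.5 1.8 2.7] F chan [-2.7  3.4  1.9] tcp chan [29.8 -1.3 39.6]
d [ 0.008 -0.199  0.004] r [ 0.     0.    -0.002]
mount cols 339 425 0.81
mount cols 0 549 0.32
nose col 423
212 429 453 [[83.2, 22.0], [94.3, 22.0]]
230 419 451 [[79.3, 13.1], [94.4, 13.0]]
245 423 449 [[81.9, 5.4], [94.4, 5.3]]
257 425 447 [[83.5, -1.0], [94.1, -1.0]]
```

Emit:
play_rows([
  {"fingers": -1,"dx": 0,"dy": 0.001,"dz": 0,"rx": 0,"ry": 0,"rz": 0},
  {"fingers": -1,"dx": 0,"dy": 0.002,"dz": 0,"rx": 0,"ry": 0,"rz": 0},
  {"fingers": -1,"dx": 0,"dy": 0.003,"dz": 0,"rx": 0,"ry": 0,"rz": 0},
  {"fingers": -1,"dx": 0,"dy": 0.004,"dz": 0,"rx": 0,"ry": 0,"rz": 0},
  {"fingers": -1,"dx": 0,"dy": 0.005,"dz": 0,"rx": 0,"ry": 0,"rz": 0},
  {"fingers": -1,"dx": 0,"dy": 0.006,"dz": 0,"rx": 0,"ry": 0,"rz": 0},
  {"fingers": -1,"dx": 0,"dy": 0.006,"dz": 0,"rx": 0,"ry": 0,"rz": 0},
  {"fingers": -1,"dx": 0,"dy": 0.006,"dz": 0,"rx": 0,"ry": 0,"rz": 0},
  {"fingers": -1,"dx": 0,"dy": 0.006,"dz": 0,"rx": 0,"ry": 0,"rz": 0},
  {"fingers": -1,"dx": 0,"dy": 0.006,"dz": 0,"rx": 0,"ry": 0,"rz": 0},
])

```text
t: 33.65
eef_pos: [0.5522, -0.0823, 0.1002]
ee_rot: [-0.156, 0.987, -0.031, 0.004]
wrist_force: [3.6, 2.5, 2.5]
gripper_width: -0.002
grasp_force: 1.8
```

```bash
python3 gap.py
```

```text
t 33.65 w -0.002 F [3.6 2.5 2.5] F chan [-3.3  3.5  1.5] tcp chan [30.7 -1.3 39.6]
d [ 0.008 -0.205  0.004] r [ 0.     0.    -0.002]
mount cols 339 425 0.66
nose col 423
212 427 451 [[83.1, 22.0], [94.3, 22.0]]
230 418 449 [[79.7, 13.1], [94.4, 13.0]]
245 423 447 [[82.8, 5.3], [94.3, 5.3]]
257 425 445 [[84.4, -1.0], [94.1, -1.0]]
```

Emit:
play_rows([
  {"fingers": -1,"dx": 0,"dy": 0.001,"dz": 0,"rx": 0,"ry": 0,"rz": 0},
  {"fingers": -1,"dx": 0,"dy": 0.002,"dz": 0,"rx": 0,"ry": 0,"rz": 0},
  {"fingers": -1,"dx": 0,"dy": 0.003,"dz": 0,"rx": 0,"ry": 0,"rz": 0},
  {"fingers": -1,"dx": 0,"dy": 0.004,"dz": 0,"rx": 0,"ry": 0,"rz": 0},
  {"fingers": -1,"dx": 0,"dy": 0.005,"dz": 0,"rx": 0,"ry": 0,"rz": 0},
  {"fingers": -1,"dx": 0,"dy": 0.006,"dz": 0,"rx": 0,"ry": 0,"rz": 0},
  {"fingers": -1,"dx": 0,"dy": 0.006,"dz": 0,"rx": 0,"ry": 0,"rz": 0},
  {"fingers": -1,"dx": 0,"dy": 0.006,"dz": 0,"rx": 0,"ry": 0,"rz": 0},
  {"fingers": -1,"dx": 0,"dy": 0.006,"dz": 0,"rx": 0,"ry": 0,"rz": 0},
  {"fingers": -1,"dx": 0,"dy": 0.006,"dz": 0,"rx": 0,"ry": 0,"rz": 0},
])

```text
t: 34.8
eef_pos: [0.5522, -0.0827, 0.1]
ee_rot: [-0.156, 0.987, -0.031, 0.004]
wrist_force: [3.6, 4.3, 4.1]
gripper_width: -0.002
grasp_force: 3.0
```

```bash
python3 gap.py
```

```text
t 34.8 w -0.002 F [3.6 4.3 4.1] F chan [-5.5  3.3  2.6] tcp chan [31.2 -1.3 39.6]
d [ 0.008 -0.208  0.004] r [ 0.     0.    -0.002]
mount cols 338 424 0.87
nose col 422
212 426 451 [[83.1, 22.1], [94.7, 22.1]]
230 416 448 [[79.2, 13.2], [94.4, 13.1]]
245 422 447 [[82.8, 5.4], [94.8, 5.4]]
257 424 444 [[84.3, -0.9], [94.0, -0.9]]
```

Contact: the mount moved only 0.5 of 0.9 mm and the force rose. Pressing on gently.

Emit:
play_rows([
  {"fingers": -1,"dx": 0,"dy": 0.001,"dz": 0,"rx": 0,"ry": 0,"rz": 0},
  {"fingers": -1,"dx": 0,"dy": 0.002,"dz": 0,"rx": 0,"ry": 0,"rz": 0},
  {"fingers": -1,"dx": 0,"dy": 0.003,"dz": 0,"rx": 0,"ry": 0,"rz": 0},
  {"fingers": -1,"dx": 0,"dy": 0.004,"dz": 0,"rx": 0,"ry": 0,"rz": 0},
  {"fingers": -1,"dx": 0,"dy": 0.004,"dz": 0,"rx": 0,"ry": 0,"rz": 0},
  {"fingers": -1,"dx": 0,"dy": 0.004,"dz": 0,"rx": 0,"ry": 0,"rz": 0},
  {"fingers": -1,"dx": 0,"dy": 0.004,"dz": 0,"rx": 0,"ry": 0,"rz": 0},
  {"fingers": -1,"dx": 0,"dy": 0.004,"dz": 0,"rx": 0,"ry": 0,"rz": 0},
  {"fingers": -1,"dx": 0,"dy": 0.004,"dz": 0,"rx": 0,"ry": 0,"rz": 0},
  {"fingers": -1,"dx": 0,"dy": 0.004,"dz": 0,"rx": 0,"ry": 0,"rz": 0},
])

```text
t: 35.95
eef_pos: [0.5522, -0.0828, 0.1]
ee_rot: [-0.156, 0.987, -0.031, 0.004]
wrist_force: [3.1, 6.0, 4.4]
gripper_width: -0.002
grasp_force: 3.8
```

```bash
python3 gap.py
```

```text
t 35.95 w -0.002 F [3.1 6.  4.4] F chan [-7.2  2.7  2.2] tcp chan [31.3 -1.3 39.6]
d [ 0.008 -0.209  0.004] r [-0.     0.    -0.002]
mount cols 338 424 0.7
nose col 422
212 426 450 [[83.2, 22.2], [94.4, 22.1]]
230 417 449 [[79.8, 13.2], [95.0, 13.2]]
245 422 446 [[82.9, 5.5], [94.4, 5.5]]
257 424 444 [[84.4, -0.8], [94.2, -0.9]]
```

Emit:
play_rows([
  {"fingers": -1,"dx": 0,"dy": 0.001,"dz": 0,"rx": 0,"ry": 0,"rz": 0},
  {"fingers": -1,"dx": 0,"dy": 0.002,"dz": 0,"rx": 0,"ry": 0,"rz": 0},
  {"fingers": -1,"dx": 0,"dy": 0.003,"dz": 0,"rx": 0,"ry": 0,"rz": 0},
  {"fingers": -1,"dx": 0,"dy": 0.004,"dz": 0,"rx": 0,"ry": 0,"rz": 0},
  {"fingers": -1,"dx": 0,"dy": 0.005,"dz": 0,"rx": 0,"ry": 0,"rz": 0},
  {"fingers": -1,"dx": 0,"dy": 0.006,"dz": 0,"rx": 0,"ry": 0,"rz": 0},
  {"fingers": -1,"dx": 0,"dy": 0.006,"dz": 0,"rx": 0,"ry": 0,"rz": 0},
  {"fingers": -1,"dx": 0,"dy": 0.006,"dz": 0,"rx": 0,"ry": 0,"rz": 0},
  {"fingers": -1,"dx": 0,"dy": 0.006,"dz": 0,"rx": 0,"ry": 0,"rz": 0},
  {"fingers": -1,"dx": 0,"dy": 0.006,"dz": 0,"rx": 0,"ry": 0,"rz": 0},
])

```text
t: 37.1
eef_pos: [0.5523, -0.0831, 0.0999]
ee_rot: [-0.157, 0.987, -0.031, 0.004]
wrist_force: [2.5, 7.3, 6.4]
gripper_width: -0.003
grasp_force: 5.0
```

```bash
python3 gap.py
```

```text
t 37.1 w -0.003 F [2.5 7.3 6.4] F chan [-9.1  2.   3.8] tcp chan [31.5 -1.2 39.6]
d [ 0.007 -0.21   0.004] r [-0.001  0.    -0.001]
mount cols 337 424 0.7
nose col 421
212 425 449 [[82.9, 22.2], [94.1, 22.2]]
230 417 448 [[80.0, 13.3], [94.7, 13.3]]
245 421 445 [[82.6, 5.6], [94.1, 5.5]]
257 424 443 [[84.6, -0.8], [93.8, -0.8]]
```

Emit:
play_rows([
  {"fingers": -1,"dx": 0,"dy": 0.002,"dz": 0,"rx": 0,"ry": 0,"rz": 0},
  {"fingers": -1,"dx": 0,"dy": 0.003,"dz": 0,"rx": 0,"ry": 0,"rz": 0},
  {"fingers": -1,"dx": 0,"dy": 0.003,"dz": 0,"rx": 0,"ry": 0,"rz": 0},
  {"fingers": -1,"dx": 0,"dy": 0.003,"dz": 0,"rx": 0,"ry": 0,"rz": 0},
  {"fingers": -1,"dx": 0,"dy": 0.003,"dz": 0,"rx": 0,"ry": 0,"rz": 0},
  {"fingers": -1,"dx": 0,"dy": 0.003,"dz": 0,"rx": 0,"ry": 0,"rz": 0},
  {"fingers": -1,"dx": 0,"dy": 0.003,"dz": 0,"rx": 0,"ry": 0,"rz": 0},
  {"fingers": -1,"dx": 0,"dy": 0.003,"dz": 0,"rx": 0,"ry": 0,"rz": 0},
  {"fingers": -1,"dx": 0,"dy": 0.003,"dz": 0,"rx": 0,"ry": 0,"rz": 0},
  {"fingers": -1,"dx": 0,"dy": 0.003,"dz": 0,"rx": 0,"ry": 0,"rz": 0},
])

```text
t: 38.25
eef_pos: [0.5522, -0.0832, 0.0999]
ee_rot: [-0.157, 0.987, -0.03, 0.004]
wrist_force: [3.6, 8.5, 6.3]
gripper_width: -0.001
grasp_force: 5.6
```

Emit:
play_rows([
  {"fingers": -1,"dx": 0,"dy": -0.01,"dz": 0,"rx": 0,"ry": 0,"rz": 0},
  {"fingers": -1,"dx": 0,"dy": -0.03,"dz": 0,"rx": 0,"ry": 0,"rz": 0},
  {"fingers": -1,"dx": 0,"dy": -0.07,"dz": 0,"rx": 0,"ry": 0,"rz": 0},
  {"fingers": -1,"dx": 0,"dy": -0.12,"dz": -0.05,"rx": 0,"ry": 0,"rz": 0},
  {"fingers": -1,"dx": 0,"dy": -0.17,"dz": -0.15,"rx": 0,"ry": 0,"rz": 0},
  {"fingers": -1,"dx": 0,"dy": -0.2,"dz": -0.3,"rx": 0,"ry": 0,"rz": 0},
  {"fingers": -1,"dx": 0,"dy": -0.2,"dz": -0.45,"rx": 0,"ry": 0,"rz": 0},
  {"fingers": -1,"dx": 0,"dy": -0.2,"dz": -0.6,"rx": 0,"ry": 0,"rz": 0},
  {"fingers": -1,"dx": 0,"dy": -0.2,"dz": -0.65,"rx": 0,"ry": 0,"rz": 0},
  {"fingers": -1,"dx": 0,"dy": -0.2,"dz": -0.65,"rx": 0,"ry": 0,"rz": 0},
])

```text
t: 39.25
eef_pos: [0.5522, -0.0869, 0.2022]
ee_rot: [-0.156, 0.987, -0.031, 0.005]
wrist_force: [0.0, -0.0, -0.2]
gripper_width: -0.002
grasp_force: 0.0
```

Run:
```python
from h import *
go(0,0,39)
im=grab_frame("wrist");i2=grab_frame("scene")
o=np.zeros((600,800,3),np.uint8)
o[:400]=cv2.resize(im[60:260,240:640],(800,400),interpolation=2)
o[400:,:320]=cv2.resize(i2[200:300,200:360],(320,200),interpolation=2)
o[400:,330:650]=cv2.resize(i2,(320,200),interpolation=3)
save("o7.png",o)
```

```text
t 39.25 w -0.002 F [ 0.  -0.  -0.2] F chan [ 0.1  0.  -0.2] tcp chan [  3.6  -1.  138.1]
d [ 0.006 -0.025  0.66 ] r [ 0.001 -0.001 -0.002]
```

View pics/o7.png

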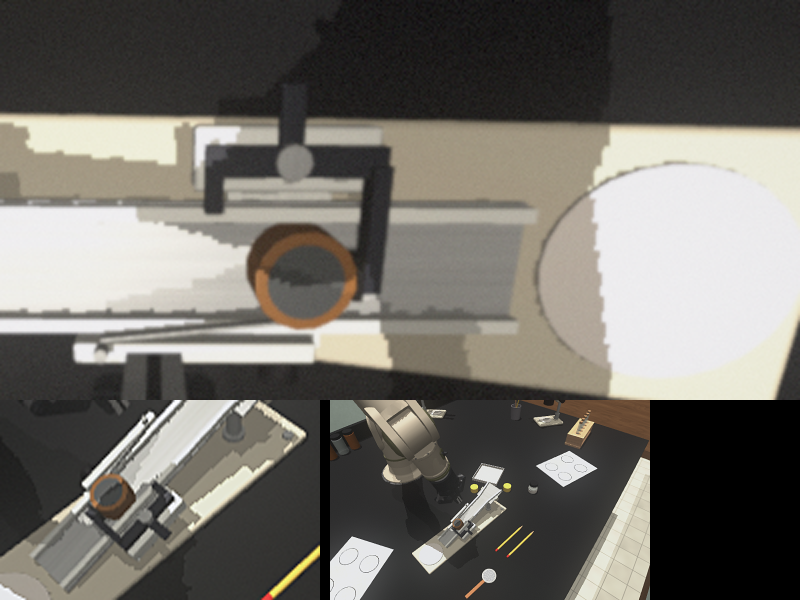

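The mount stands flat against the nose (crop (305,280), nose at ~(360,285)). The rocker is still across the channel, nothing else has been disturbed, and the arm is clear. Handing in.

```bash
python3 -c "
from station import job
print(job.sign_off())"
```

```text
the job is handed in; nothing more can be done
None
```

The mount was set flat in the flared end and released, then pushed past the brake and seated against the escapement stop with about 10 N; the last picture shows the stop still across the channel and nothing else disturbed, and the job was handed in at about 39 s.

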